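Fetch the filter crucible from behind the reagent bottles

TASK

Move the three capped bottles that hem in the white crucible to the steel side tray, standing upright and let go, before you touch the crucible. Then lower the crucible gently, without pressing it in, until it rests upright in the green rubber cone of the filtration stand, and only then put each bottle back, upright, on the middle of the round place of its own colour on the rack. Do not tip anything over, and leave the green glass flask where it stands.

Things in the scene. Friction and masses are not known exactly. Their poses are not given: they have to be found in the camera images.
- tray_mid (a point): Fixed shallow open steel side tray, 250 mm along its own x, 120 mm along its own y, lip 12 mm high and 4 mm thick (inside 242 x 112 mm). The point is the middle of its inner floor, 4 mm above the bench; z up. Turned up to 0.2 rad from the world axes. It has room for the three bottles in one row along its x, 78 mm apart.
- stand_mouth (a point): Fixed filtration stand: grey disc 96 mm across, 20 mm high, and on it an upright green rubber cone, open on top, 35 mm high. The point is the centre of its round mouth, 55 mm above the bench. Mouth 41 mm across inside, 51 outside; inside it narrows downward to 27 mm, with the crucible's slope. The crucible rests in it with its foot about 27 mm below this point, its centre 13 mm above.
- crucible_center (a point): White porcelain cup 80 mm high, 90 g, at first 10 mm above the bench. Tapers from 30 mm across at the foot to 48 at height 45; above 47 a straight collar 54 across: grip there. Point: on its axis (z), 40 mm up. Bottles stand on 3 sides; on the 4th, opposite the middle bottle, 37 mm from its axis, a 60 mm wide plate rises 82 mm above the bench: close the fingers parallel to it (along the line of the two outer places).
- bottle_red_center (a point): White plastic bottle with a red cap and a red band, 100 mm high, body 48 mm across up to 72 mm height, cap 34 mm across from 81 mm up, 110 to 210 g. The point is on its axis half-way up, 50 mm above its underside; z is its axis. It starts on the red place; grip it with the fingers closing square to the line from it to the crucible, since there is only 14 mm between the two.
- bottle_blue_center (a point): White plastic bottle with a blue cap and a blue band, 100 mm high, body 48 mm across up to 72 mm height, cap 34 mm across from 81 mm up, 110 to 210 g. The point is on its axis half-way up, 50 mm above its underside; z is its axis. It starts on the blue place; grip it with the fingers closing square to the line from it to the crucible, since there is only 14 mm between the two.
- bottle_yellow_center (a point): White plastic bottle with a yellow cap and a yellow band, 100 mm high, body 48 mm across up to 72 mm height, cap 34 mm across from 81 mm up, 110 to 210 g. The point is on its axis half-way up, 50 mm above its underside; z is its axis. It starts on the yellow place; grip it with the fingers closing square to the line from it to the crucible, since there is only 14 mm between the two.
- place_red: Fixed red disc on the rack, 66 mm across and 3 mm thick: the place of the bottle with the red cap. Its origin is the centre of its underside, 10 mm above the bench (its top at 13 mm); z up. The rack is a fixed white slab 10 mm high; the three places lie 65 mm from the crucible's starting spot, on three sides of it: two outer ones opposite each other, one in the middle.
- place_blue: Fixed blue disc on the rack, 66 mm across and 3 mm thick: the place of the bottle with the blue cap. Its origin is the centre of its underside, 10 mm above the bench (its top at 13 mm); z up. The rack is a fixed white slab 10 mm high; the three places lie 65 mm from the crucible's starting spot, on three sides of it: two outer ones opposite each other, one in the middle.
- place_yellow: Fixed yellow disc on the rack, 66 mm across and 3 mm thick: the place of the bottle with the yellow cap. Its origin is the centre of its underside, 10 mm above the bench (its top at 13 mm); z up. The rack is a fixed white slab 10 mm high; the three places lie 65 mm from the crucible's starting spot, on three sides of it: two outer ones opposite each other, one in the middle.
- flask_center (a point): Green glass conical flask, loose, 74 mm across at the foot, 104 mm high, standing at the far left of the work; to be left alone. The point is half-way up its axis.
Not all that is in view belongs to the job. What is shaped like the part that bears bottle_red_center but purple is not meant.

How it is judged (in metres and radians):
On the way, in this order (a step that is already met when the one before it is completed fails the run):
1. all three bottles stand upright and released in the side tray, the crucible still at its place (x of bottle_red_center in the frame of tray_mid between -0.1 and 0.1 m and y of bottle_red_center in the frame of tray_mid between -0.035 and 0.035 m and z of bottle_red_center in the frame of tray_mid between 0.044 and 0.056 m and angle between each of bottle_red_center, bottle_blue_center, bottle_yellow_center's own z axis and vertical below 0.1 rad and contact force between the fingers and bottle_red below 0.1 N and x of bottle_blue_center in the frame of tray_mid between -0.1 and 0.1 m and y of bottle_blue_center in the frame of tray_mid between -0.035 and 0.035 m and z of bottle_blue_center in the frame of tray_mid between 0.044 and 0.056 m and contact force between the fingers and bottle_blue below 0.1 N and x of bottle_yellow_center in the frame of tray_mid between -0.1 and 0.1 m and y of bottle_yellow_center in the frame of tray_mid between -0.035 and 0.035 m and z of bottle_yellow_center in the frame of tray_mid between 0.044 and 0.056 m and contact force between the fingers and bottle_yellow below 0.1 N and distance of crucible_center from where it was at the start of the episode below 0.015 m), for 0.2 s.
2. the crucible rests released in the cone, the bottles still in the tray (horizontal distance between crucible_center and stand_mouth below 0.006 m and z of crucible_center in the frame of stand_mouth between 0.002 and 0.02 m and angle between crucible_center's own z axis and vertical below 0.12 rad and contact force between the fingers and crucible below 0.1 N and x of bottle_red_center in the frame of tray_mid between -0.1 and 0.1 m and y of bottle_red_center in the frame of tray_mid between -0.035 and 0.035 m and z of bottle_red_center in the frame of tray_mid between 0.044 and 0.056 m and angle between each of bottle_red_center, bottle_blue_center, bottle_yellow_center's own z axis and vertical below 0.1 rad and contact force between the fingers and bottle_red below 0.1 N and x of bottle_blue_center in the frame of tray_mid between -0.1 and 0.1 m and y of bottle_blue_center in the frame of tray_mid between -0.035 and 0.035 m and z of bottle_blue_center in the frame of tray_mid between 0.044 and 0.056 m and contact force between the fingers and bottle_blue below 0.1 N and x of bottle_yellow_center in the frame of tray_mid between -0.1 and 0.1 m and y of bottle_yellow_center in the frame of tray_mid between -0.035 and 0.035 m and z of bottle_yellow_center in the frame of tray_mid between 0.044 and 0.056 m and contact force between the fingers and bottle_yellow below 0.1 N), for 0.2 s.
At the end, for the whole second after the job is handed in: The crucible rests released and upright (within 0.12 rad) in the green cone, its axis within 6 mm of the cone's and its centre 2 to 20 mm above the mouth; each bottle stands upright and at rest on the disc of its own colour, its axis within 12 mm of the disc's centre (horizontal distance between crucible_center and stand_mouth below 0.006 m and z of crucible_center in the frame of stand_mouth between 0.002 and 0.02 m and angle between crucible_center's own z axis and vertical below 0.12 rad and contact force between the fingers and crucible below 0.1 N and horizontal distance between bottle_red_center and place_red below 0.012 m and z of bottle_red_center in the frame of place_red between 0.048 and 0.058 m and angle between each of bottle_red_center, bottle_blue_center, bottle_yellow_center's own z axis and vertical below 0.08 rad and linear speed of each of bottle_red, bottle_blue, bottle_yellow, crucible below 0.02 m/s and horizontal distance between bottle_blue_center and place_blue below 0.012 m and z of bottle_blue_center in the frame of place_blue between 0.048 and 0.058 m and horizontal distance between bottle_yellow_center and place_yellow below 0.012 m and z of bottle_yellow_center in the frame of place_yellow between 0.048 and 0.058 m); the robot touches nothing.
It fails at once if the crucible is pressed hard into the cone: more than 90 N summed over its wall, a push of roughly 35 N (contact force between crucible and stand above 90 N).
It fails at once if a bottle or the crucible is tipped over (more than 0.7 rad) (angle between any of crucible_center, bottle_red_center, bottle_blue_center, bottle_yellow_center's own z axis and vertical above 0.7 rad).
It fails at once if the flask is moved more than 20 mm or tipped (distance of flask_center from where it was at the start of the episode above 0.02 m or angle between flask_center's own z axis and vertical above 0.3 rad).
It also fails if it takes over 144 s, if anything falls off the work surface, if the arm or the gripper's body presses on something with over 40 N, if the wrist force passes 120 N, or if a joint passes its speed limit or range.

ROBOT

A 6-joint arm with a two-finger parallel gripper is mounted at the origin on the work surface. World frame = base frame: x ahead of the robot, y to its left, z up, the work surface at z = 0. Lengths are in mm, angles in degrees, forces in N, time in s.
With the tool pointing down it reaches from about 300 to 850 mm from the base axis. Payload 4.2 kg.
Tool frame: the origin (TCP) lies midway between the tips of the shut fingers; the grasp point (between the pads) lies 19 mm behind it (env.grip_point_offset is the distance from the TCP to the grasp point, in mm); z points along the fingers, x is the direction in which the jaws open and shut, and the axes are right-handed (so a half turn about z gives the same grasp; the last joint's range is limited). The gripper opens to 91 mm and grips with 3 to 60 N. Pads are 32 mm wide; open, the fingers measure 118 mm over their backs; the gripper's body (76 mm by 178 mm) begins 60 mm behind the grasp point.
Start: joints at [-66.52, 18.312, 89.639, -0, 72.044, -1.146], TCP at [239.603, -522.722, 174.576] pointing down, gripper open.
Joint ranges: [-177.97, 177.97], [-48.28, 115.42], [12.27, 149.76], [-77.06, 257.06], [2.81, 150.46], [-146.56, 146.56]. Speed limits (degrees/s): [147.25, 147.25, 180, 180, 180, 180].

INTERFACE

Orientations are given as [roll, pitch, yaw] about the fixed x, y, z axes, in that order (R = Rz(yaw) Ry(pitch) Rx(roll)).
In Python, from workcell import env gives the robot as it stands.
- The arm moves only by the shell command python3 -m pendant 'ROWS' [FORCE]. ROWS is JSON, a list of rows, each an object with "xyz": the shift along the tool's x, y, z in m, a list of three; "roll": the turn about the tool's z in degrees; "jaw": the closure, from 0 (fully open) to 1 (shut). A call has exactly 8 rows; each row is the pose to reach, as a shift and turn from the pose commanded when the call began, along the tool's axes at that moment; what a row does not reach only later rows make up. A row lasts 1/8 s, in which the tool goes at most 62.5 mm and 10.7 degrees, less where a joint would pass 70% of its speed; a pose out of reach is approached as far as the arm can. A call with a gripper value outside its range is refused whole. The fingers move at their own pace and stop on an object; FORCE is the grip in N (left out, the last holds). Time passes only in rows, so rows that repeat a pose let the fingers close, or fill a call up. It gives the time, the measured TCP pose, the force and the opening at its end, in the units of the state.
- env.state(): the state, without advancing time (a new reading comes with each control period).
- env.grab_frame(name): name is "scene" or "top"; returns (picture, depth): 480x640x3 uint8, blue, green, red; 480x640 float32, mm along the optical axis (not along the pixel's ray), 0 where there is no reading.
- env.camera_params(name): a dict with "camera_matrix" (3x3 intrinsics, pixels), "D" ([k1, k2, p1, p2, k3] as OpenCV has them; the pictures are not rectified), "cam_to_world" (4x4, takes a point from camera to world coordinates). Camera axes: x right, y up, looking along -z (the intrinsics and any distortion apply to the point x, -y, -z); pixel columns grow to the right and rows downward; lengths in mm; the calibration is good to about 2 mm. A picture is of the moment at which its call begins. camera_params takes no time and is no camera call.
- env.job_done(): hands the job in, once; it reports no verdict.
The state is a dict: "time_s": time; "qpos": joint angles; "qvel": joint speeds; "effort": joint torques, N m; "ee_pos": TCP position; "ee_rot": TCP orientation; "force": force on the tool from outside, world axes, zero at the start; "torque": the same for the moment, N m; "gripper_width": finger opening in mm.
Only numpy, scipy, OpenCV 4.12 (cv2) and the standard library are available. Lean on these libraries where they do the work, as an engineer would, in place of code of your own. Each camera call takes 0.05 s, during which the arm holds its last target. There are 200 camera calls.

## Working session

There is one attempt and no reset: what is moved stays moved. The work goes in short steps, Python scripts to look and compute and a shell command to move; the robot and the scene stay as the last step left them, time stands still between calls to the robot, and variables do not carry over. Pictures are saved under pics/ and viewed, about 12 in all and at most 16, crops included, and the job is handed in when it is done.

```bash
ls; mkdir -p pics; cat > h.py <<'E'
import numpy as np, cv2
from workcell import env
def cam(n):
    p=env.camera_params(n); return np.array(p["camera_matrix"],float),np.array(p["D"],float),np.array(p["cam_to_world"],float)
def ray(n,uv):
    K,D,T=cam(n); u=cv2.undistortPoints(np.array(uv,float).reshape(-1,1,2),K,D).reshape(-1,2)
    d=np.c_[u[:,0],-u[:,1],-np.ones(len(u))]@T[:3,:3].T
    return T[:3,3],d
def onplane(n,uv,z):
    o,d=ray(n,uv); return o+d*((z-o[2])/d[:,2])[:,None]
def cloud(n,dep):
    h,w=dep.shape; vv,uu=np.mgrid[:h,:w]
    o,d=ray(n,np.c_[uu.ravel(),vv.ravel()]); return (o+d*dep.reshape(-1,1)).reshape(h,w,3)
E
python3 - <<'E'
from h import *
for n in("scene","top"):
    im,d=env.grab_frame(n); cv2.imwrite(f"pics/{n}0.png",im); np.savez(f"{n}0.npz",im=im,d=d)
    K,D,T=cam(n); print(n,K.round(1).tolist(),D,T.round(3).tolist(),(d>0).mean())
print(env.state(),env.grip_point_offset)
E
```

```text
pics
scene [[450.9, 0.0, 320.6], [0.0, 450.9, 242.9], [0.0, 0.0, 1.0]] [-0.11440253  0.          0.          0.          0.        ] [[-0.671, -0.525, 0.523, 989.777], [0.741, -0.484, 0.465, 370.701], [0.009, 0.7, 0.715, 656.175], [0.0, 0.0, 0.0, 1.0]] 0.9958854166666666
top [[595.9, 0.0, 312.6], [0.0, 595.9, 239.7], [0.0, 0.0, 1.0]] [-0.04814254  0.          0.          0.          0.        ] [[0.002, 0.987, -0.162, 367.842], [-1.0, 0.0, -0.011, 6.641], [-0.011, 0.162, 0.987, 1104.569], [0.0, 0.0, 0.0, 1.0]] 0.9959440104166667
{'time_s': 0.1, 'qpos': array([-6.65226483e+01,  1.83472367e+01,  8.96979269e+01, -9.82122619e-04,
        7.20437644e+01, -1.14772728e+00]), 'qvel': array([ 0.05414439, -0.11466458, -0.18684054, -0.09412558, -0.04644306,
        0.11670984]), 'effort': array([ 3.86182792e-04, -4.13329840e+01, -2.32508701e+01,  7.28793768e-02,
        4.22828633e-02, -6.19619436e-05]), 'ee_pos': array([ 239.36945278, -522.25659702,  173.82192168]), 'ee_rot': array([-1.79999152e+02,  8.89289035e-02, -6.53746168e+01]), 'force': array([-0.82423014, -0.40548959, -1.09718344]), 'torque': array([ 0.02466802,  0.01806477, -0.0192393 ]), 'gripper_width': 91.14237336271648} 18.8
```

View pics/top0.png

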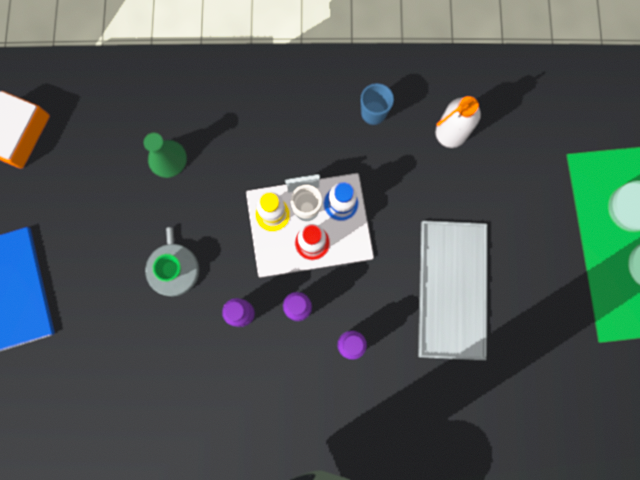

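View pics/scene0.png

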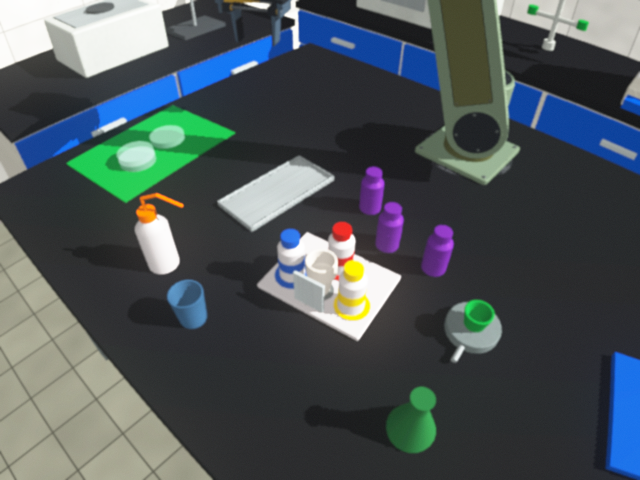

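The top view shows the yellow cap at (269,202), red at (312,235), blue at (344,192), and the crucible at (306,203) with the plate above it. The tray is at (453,290), the stand cone at (167,267) and the flask at (165,157). The purple bottles at (237,312), (297,306) and (351,345) are decoys. The red bottle is the white one with a red cap, standing on the red disc.

```bash
cat >> h.py <<'E'
def hsv(im): return cv2.cvtColor(im,cv2.COLOR_BGR2HSV).astype(int)
def colmask(im,c):
    H,S,V=np.moveaxis(hsv(im),2,0)
    r={"red":(H<8)|(H>172),"blue":(H>105)&(H<125),"yellow":(H>22)&(H<35),"green":(H>50)&(H<80)}[c]
    return r&(S>120)&(V>60)
def top_circle(n,im,d,m,zlo,zhi,ctr,rad):
    P=cloud(n,d); k=m&(P[...,2]>zlo)&(P[...,2]<zhi)&(np.hypot(P[...,0]-ctr[0],P[...,1]-ctr[1])<rad)
    v,u=np.nonzero(k)
    if len(u)<5: return None
    (cx,cy),r=cv2.minEnclosingCircle(np.c_[u,v].astype(np.float32))
    z=np.median(P[k][:,2]); return P[k][:,:2].mean(0).round(1), onplane(n,[[cx,cy]],z)[0].round(1), len(u), (P[k].max(0)-P[k].min(0)).round(0)
E
cat > look.py <<'E'
from h import *
import sys
F={}
for n in("top","scene"):
    z=np.load(f"{n}0.npz"); F[n]=z["im"],z["d"]
for n,(im,d) in F.items():
    P=cloud(n,d); print("==",n)
    R=lambda c,r:np.hypot(P[...,0]-c[0],P[...,1]-c[1])<r
    for c in("red","blue","yellow"):
        m=colmask(im,c)&(P[...,2]>105)&(P[...,2]<125)&(P[...,0]>300)&(P[...,0]<520)&(abs(P[...,1])<150)
        q=P[m]; print(c,len(q),np.median(q,0).round(1),((q.max(0)+q.min(0))/2).round(1),np.ptp(q,axis=0).round(0))
        m=colmask(im,c)&(P[...,2]>9)&(P[...,2]<17)&(P[...,0]>250)&(P[...,0]<520)&(abs(P[...,1])<150)
        q=P[m]; 
        if len(q)>20:
            (x,y),r=cv2.minEnclosingCircle(q[:,:2].astype(np.float32)); print("  disc",len(q),round(x,1),round(y,1),round(r,1),np.median(q[:,2]).round(1))
E
python3 look.py
python3 - <<'E'
from h import *
z=np.load("top0.npz"); im,d=z["im"],z["d"]; P=cloud("top",d)
# crucible rim
def box(P,u0,u1,v0,v1): 
    m=np.zeros(P.shape[:2],bool); m[v0:v1,u0:u1]=1; return m
m=box(P,285,330,180,225); q=P[m]
print(np.histogram(q[:,2],bins=range(0,130,6)))
def fit(m,l):
    q=P[m]; (x,y),r=cv2.minEnclosingCircle(q[:,:2].astype(np.float32)); print(l,len(q),round(x,1),round(y,1),"r",round(r,1),"z",np.median(q[:,2]).round(1), q[:,:2].mean(0).round(1))
m2=m&(P[...,2]>86)&(P[...,2]<95)&~colmask(im,"red")&~colmask(im,"blue")&~colmask(im,"yellow"); fit(m2,"cruc")
pl=box(P,280,325,170,196)&(P[...,2]>70)&(P[...,2]<85); q=P[pl]; print("plate",len(q),q.mean(0),np.linalg.svd((q-q.mean(0))[:,:2],full_matrices=0)[2][0])
g=colmask(im,"green")&box(P,130,205,240,300); q=P[g];print(np.histogram(q[:,2],bins=range(0,80,6)))
fit(g&(P[...,2]>51)&(P[...,2]<60),"mouth")
t=box(P,405,505,205,375)&(P[...,2]>8)&(P[...,2]<20); fit(t,"tray"); q=P[t]
print(cv2.minAreaRect(q[:,:2].astype(np.float32)), np.histogram(q[:,2],bins=range(0,24,2)))
f=colmask(im,"green")&box(P,135,195,125,185); q=P[f]; print("flask",np.median(q,0),q.max(0),q.min(0))
print("rack",cv2.minAreaRect(P[box(P,235,385,160,290)&(P[...,2]>7)&(P[...,2]<12)][:,:2].astype(np.float32)))
H=hsv(im)
for u,v in((237,312),(297,306),(351,345)): print("purple",P[v,u].round(0),H[v,u])
E
```

```text
== top
(array([ 24, 700, 311,  41,  49,  50,  49,  70,  70, 121,  77,  58,  74,
        81, 172,  66,   0,   0,   2,   0,   0]), array([  0,   6,  12,  18,  24,  30,  36,  42,  48,  54,  60,  66,  72,
        78,  84,  90,  96, 102, 108, 114, 120, 126]))
cruc 209 596.7 25.5 r 36.4 z 89.1 [604.8  29.5]
plate 209 [639.96365456  35.79335774  78.93129067] [-0.08381019  0.99648174]
(array([  0,   0,   0, 107, 103,  46,  47,  48, 129, 114,   0,   0,   0]), array([ 0,  6, 12, 18, 24, 30, 36, 42, 48, 54, 60, 66, 72, 78]))
mouth 205 490.2 279.7 r 24.6 z 54.3 [490.6 280.2]
tray 974 456.3 -238.4 r 137.1 z 10.9 [ 457.  -240.5]
((455.6858215332031, -239.14498901367188), (119.59358978271484, 251.40589904785156), 87.53524017333984) (array([  0,   0,   0,   0, 351, 309, 234,  69,  11,   0,   0]), array([ 0,  2,  4,  6,  8, 10, 12, 14, 16, 18, 20, 22]))
flask [695.75616374 290.5515952   43.42441377] [ 760.15315409  347.14330248 1104.5686152 ] [367.84212135   6.64060157  -3.74144615]
rack ((586.556396484375, 33.038230895996094), (185.15975952148438, 272.88336181640625), 9.279562950134277)
purple [409. 144.  99.] [139 163 203]
purple [420.  44. 100.] [139 162 203]
purple [355. -47.  99.] [139 164 205]
  return _methods._mean(a, axis=axis, dtype=dtype,
  ret = um.true_divide(
Traceback (most recent call last):
  File "look.py", line 11, in <module>
    q=P[m]; print(c,len(q),np.median(q,0).round(1),((q.max(0)+q.min(0))/2).round(1),np.ptp(q,axis=0).round(0))
                                                     ~~~~~^^^
ValueError: zero-size array to reduction operation maximum which has no identity
```

```bash
python3 - <<'E'
import cv2
im=cv2.imread("pics/top0.png")[150:370,130:500]; cv2.imwrite("pics/crop1.png",cv2.resize(im,None,fx=2.15,fy=2.15,interpolation=cv2.INTER_CUBIC))
E
```

```text
(no output)
```

View pics/crop1.png

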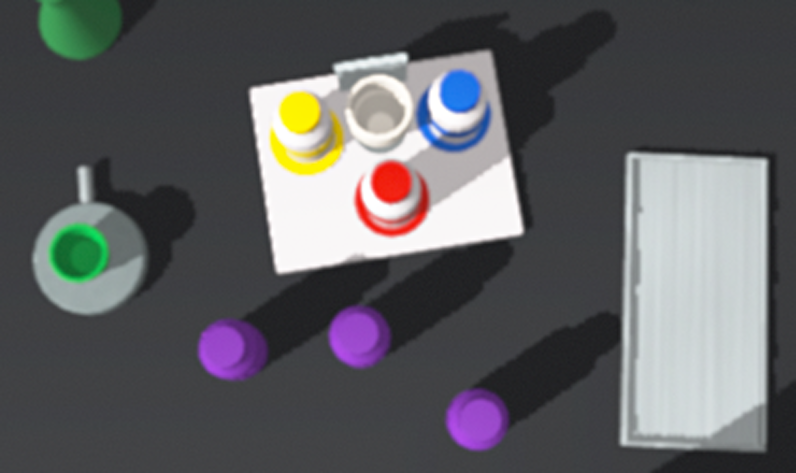

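The crop confirms it: the red-capped white bottle sits on the red disc in the middle place, opposite the plate. Yellow is on the left and blue on the right. Next I'll refine the fits, with the x-range corrected to about 600.

```bash
cat > look.py <<'E'
from h import *
from scipy.optimize import least_squares
import sys
def circ(q,r0=None):
    c=q.mean(0)
    return least_squares(lambda p:np.hypot(q[:,0]-p[0],q[:,1]-p[1])-p[2],[*c,30],loss="soft_l1").x.round(1)
def hull(q): return cv2.convexHull(q.astype(np.float32)).reshape(-1,2)
for n in("top","scene"):
    z=np.load(f"{n}0.npz"); im,d=z["im"],z["d"]
    P=cloud(n,d); X,Y,Z=np.moveaxis(P,2,0); print("==",n)
    for c,c0 in(("red",(537,36)),("blue",(609,-35)),("yellow",(600,95))):
        near=np.hypot(X-c0[0],Y-c0[1])<60
        cm=colmask(im,c)
        m=cm&near&(Z>107)&(Z<122); q=P[m]; 
        if len(q)>10: print(c,"cap",len(q),circ(hull(q[:,:2])),np.median(q[:,2]).round(1))
        v,u=np.nonzero(cm&near&(Z<20)); q=onplane(n,np.c_[u,v],13)[:,:2]
        if len(q)>20: 
            cc=circ(hull(q)); print("  disc",len(q),cc,np.median(Z[v,u]).round(1), cv2.minEnclosingCircle(q.astype(np.float32)))
    near=np.hypot(X-605,Y-30)<32
    q=P[near&(Z>85)&(Z<95)&(hsv(im)[...,1]<80)]; print("cruc",len(q),circ(hull(q[:,:2])),q[:,:2].mean(0),q[:,2].mean())
    q=P[colmask(im,"green")&(np.hypot(X-490,Y-280)<40)&(Z>50)&(Z<60)]; print("mouth",len(q),circ(hull(q[:,:2])),np.median(q[:,2]))
E
python3 look.py
```

```text
== top
red cap 280 [540.2  18.9  15.7] 112.3
  disc 228 [541.7  19.7  31.4] 12.3 ((541.61669921875, 19.948881149291992), 31.673301696777344)
blue cap 275 [614.  -34.8  15.9] 112.7
  disc 209 [616.5 -33.6  31.2] 12.6 ((615.9989624023438, -33.60018539428711), 31.544954299926758)
yellow cap 275 [596.8  92.4  15.7] 112.4
  disc 275 [595.8  94.3  31.7] 12.6 ((594.8278198242188, 93.9005355834961), 32.065311431884766)
cruc 222 [605.6  29.9  26.5] [605.94980311  29.78595912] 88.98226499623385
mouth 218 [490.4 279.5  24.1] 54.12194165299104
== scene
red cap 227 [540.1  19.4  16.5] 111.9
blue cap 239 [613.8 -35.7  16.8] 111.9
  disc 115 [619.8 -34.5  27.8] 12.3 ((630.4720458984375, -36.481380462646484), 26.96144676208496)
yellow cap 264 [597.   93.   15.8] 111.8
  disc 264 [595.5  95.3  31.9] 11.7 ((595.5955810546875, 95.11304473876953), 32.346229553222656)
cruc 233 [604.2  29.3  26.8] [604.31215903  29.92718648] 88.2001332143651
mouth 246 [489.2 279.5  24.8] 53.2946076402248
```

```bash
cat > go.py <<'E'
# prints tool-axis shift (m) and roll (deg) from the present pose to world x y z yaw
import sys; from h import *
from scipy.spatial.transform import Rotation as R
s=env.state(); A=R.from_euler("xyz",s["ee_rot"],degrees=True)
p=np.array(s["ee_pos"])
print("t",round(s["time_s"],2),"pos",p.round(1),"rot",np.round(s["ee_rot"],1),"F",np.round(s["force"],1),"w",round(s["gripper_width"],1))
for a in sys.argv[1:]:
    x,y,z,w=map(float,a.split(",")); B=R.from_euler("xyz",[180,0,w],degrees=True)
    print(a,"->",(A.inv().apply(np.array([x,y,z])-p)/1000).round(4),"roll",(A.inv()*B).as_rotvec(degrees=True)[2].round(1))
E
python3 go.py 540.4,19.5,220,-82
```

```text
t 0.1 pos [ 239.4 -522.3  173.8] rot [-1.80e+02  1.00e-01 -6.54e+01] F [-0.8 -0.4 -1.1] w 91.1
540.4,19.5,220,-82 -> [-0.3671 -0.4994 -0.0456] roll 16.6
```

```bash
python3 -m pendant '[{"xyz":[-0.03,-0.04,-0.03],"roll":2,"jaw":0},{"xyz":[-0.066,-0.09,-0.045],"roll":4,"jaw":0},{"xyz":[-0.102,-0.139,-0.045],"roll":6,"jaw":0},{"xyz":[-0.138,-0.188,-0.045],"roll":8,"jaw":0},{"xyz":[-0.174,-0.237,-0.045],"roll":10,"jaw":0},{"xyz":[-0.21,-0.286,-0.045],"roll":12,"jaw":0},{"xyz":[-0.246,-0.335,-0.045],"roll":14,"jaw":0},{"xyz":[-0.282,-0.384,-0.045],"roll":16.6,"jaw":0}]' 20; python3 go.py 540.4,19.5,220,-82
```

```text
time_s: 1.1
ee_pos: [471.6, -104.5, 219.4]
ee_rot: [180.0, -0.0, -82.1]
force: [0.8, -0.9, -0.2]
gripper_width: 91.2
t 1.1 pos [ 471.6 -104.5  219.4] rot [180.   -0.  -82.1] F [ 0.8 -0.9 -0.2] w 91.2
540.4,19.5,220,-82 -> [-0.1133 -0.0852 -0.0007] roll -0.1
```

```bash
python3 -m pendant '[{"xyz":[-0.04,-0.03,0],"roll":0,"jaw":0},{"xyz":[-0.08,-0.06,0],"roll":0,"jaw":0},{"xyz":[-0.105,-0.079,0],"roll":0,"jaw":0},{"xyz":[-0.1133,-0.0852,0],"roll":0,"jaw":0},{"xyz":[-0.1133,-0.0852,0.02],"roll":0,"jaw":0},{"xyz":[-0.1133,-0.0852,0.045],"roll":0,"jaw":0},{"xyz":[-0.1133,-0.0852,0.07],"roll":0,"jaw":0},{"xyz":[-0.1133,-0.0852,0.08],"roll":0,"jaw":0}]'; python3 go.py 540.4,19.5,50,-82
python3 - <<'E'
from h import *
im,d=env.grab_frame("scene"); cv2.imwrite("pics/s1.png",im[150:400,200:480])
E
```

```text
time_s: 2.1
ee_pos: [538.3, 16.7, 138.1]
ee_rot: [179.8, -0.0, -82.0]
force: [-0.8, -1.2, 0.2]
gripper_width: 91.3
t 2.1 pos [538.3  16.7 138.1] rot [179.8  -0.  -82. ] F [-0.8 -1.2  0.2] w 91.3
540.4,19.5,50,-82 -> [-0.0025 -0.0028  0.0881] roll -0.0
```

View pics/s1.png

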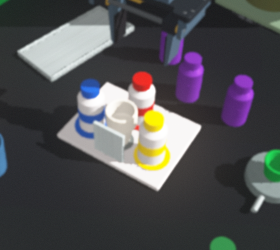

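```bash
python3 - <<'E'
from h import *
K,D,T=cam("scene")
def proj(p):
    c=np.linalg.inv(T)@np.r_[p,1]; return cv2.projectPoints(np.array([[c[0],-c[1],-c[2]]]),np.zeros(3),np.zeros(3),K,D)[0].ravel().round(1)-[200,150]
s=env.state(); p=np.array(s["ee_pos"]);x=np.array([np.cos(np.radians(-82)),np.sin(np.radians(-82)),0])
print(s["ee_pos"],proj(p),proj(p+50*x),proj(p-50*x),proj([540,19.3,113]))
E
python3 go.py 540.4,19.5,50,-82
```

```text
[538.14941545  16.89659749 137.60781801] [141.8  66.1] [117.7  55.2] [167.1  77.6] [141.5  77.7]
t 2.15 pos [538.1  16.9 137.6] rot [179.8   0.  -82. ] F [-0.5  0.7 -0.4] w 91.3
540.4,19.5,50,-82 -> [-0.0023 -0.0029  0.0876] roll -0.0
```

```bash
python3 - <<'E'
from h import *
im=cv2.imread("pics/s1.png")[0:140,80:220]; cv2.imwrite("pics/s1b.png",cv2.resize(im,None,fx=4,fy=4,interpolation=cv2.INTER_CUBIC))
E
```

```text
(no output)
```

View pics/s1b.png

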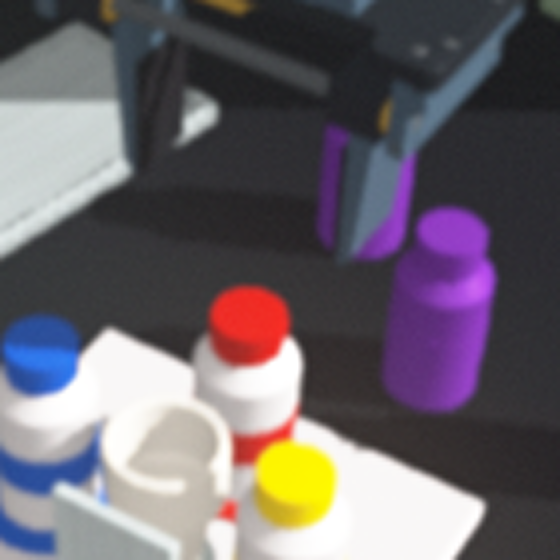

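```bash
python3 - <<'E'
from h import *
im,d=env.grab_frame("scene"); P=cloud("scene",d)
for u,v in((364,208),(365,212),(366,214),(370,205),(316,190),(315,186)): print(u,v,P[v,u].round(0))
im2,d2=env.grab_frame("top"); P2=cloud("top",d2)
m=(P2[...,2]>100)&(abs(P2[...,0]-540)<150)&(abs(P2[...,1]-20)<150); q=P2[m]; print(len(q),q.min(0).round(0),q.max(0).round(0))
E
```

```text
364 208 [547.  67. 191.]
365 212 [547.  70. 185.]
366 214 [547.  72. 182.]
370 205 [542.  74. 199.]
316 190 [556. -27. 182.]
315 186 [559. -26. 192.]
21097 [390. -74. 100.] [588. 166. 632.]
```

```bash
python3 -m pendant '[{"xyz":[0,0,0],"roll":0,"jaw":0.47},{"xyz":[0,0,0],"roll":0,"jaw":0.47},{"xyz":[0,0,0],"roll":0,"jaw":0.47},{"xyz":[0,0,0],"roll":0,"jaw":0.47},{"xyz":[0,0,0],"roll":0,"jaw":0.47},{"xyz":[0,0,0],"roll":0,"jaw":0.47},{"xyz":[0,0,0],"roll":0,"jaw":0.47},{"xyz":[0,0,0],"roll":0,"jaw":0.47}]'; python3 - <<'E'
from h import *
im,d=env.grab_frame("scene"); im=im[150:290,280:420];cv2.imwrite("pics/s2.png",cv2.resize(im,None,fx=4,fy=4,interpolation=cv2.INTER_CUBIC)); np.save("d2.npy",d)
E
```

```text
time_s: 3.25
ee_pos: [539.7, 17.7, 139.5]
ee_rot: [-180.0, -0.0, -82.0]
force: [0.1, -0.6, -0.2]
gripper_width: 48.5
```

View pics/s2.png

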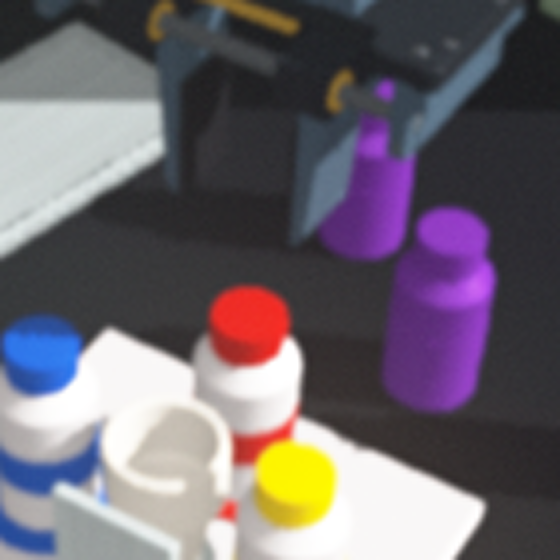

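```bash
python3 - <<'E'
from h import *
d=np.load("d2.npy");P=cloud("scene",d)
for uv in((325,197),(355,210),(340,203.5)):
    o,r=ray("scene",[uv]); r=r[0]
    for x in(524,540,556): print(uv,x,(o+r*(x-o[0])/r[0]).round(0))
for u,v in((324,194),(325,190),(356,205),(358,200),(354,207)): print(u,v,P[v,u].round(0))
im,dt=env.grab_frame("top"); Q=cloud("top",dt)
im=im[60:360,180:480]; cv2.imwrite("pics/t2.png",cv2.resize(im,None,fx=2,fy=2,interpolation=cv2.INTER_CUBIC)); np.save("dt2.npy",dt)
E
```

```text
(325, 197) 524 [524. -34. 142.]
(325, 197) 540 [540. -20. 160.]
(325, 197) 556 [556.  -7. 178.]
(355, 210) 524 [524.  33. 152.]
(355, 210) 540 [540.  45. 170.]
(355, 210) 556 [556.  57. 187.]
(340, 203.5) 524 [524.   0. 147.]
(340, 203.5) 540 [540.  13. 165.]
(340, 203.5) 556 [556.  26. 182.]
324 194 [557.  -8. 184.]
325 190 [558.  -5. 194.]
356 205 [549.  53. 191.]
358 200 [545.  53. 199.]
354 207 [550.  50. 185.]
```

View pics/t2.png

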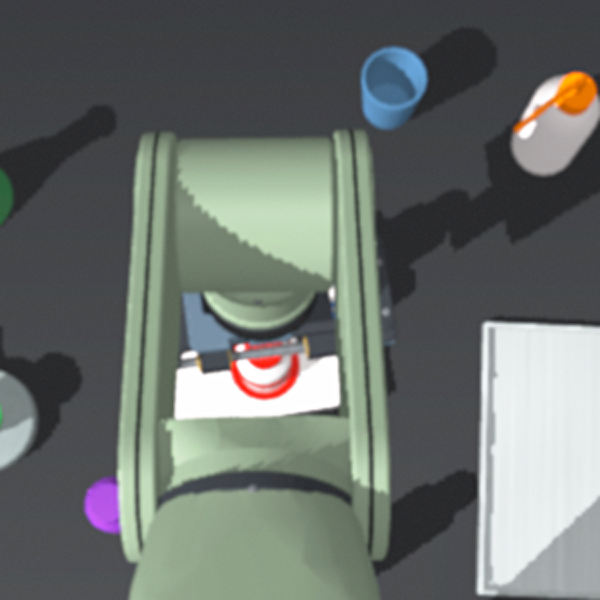

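```bash
python3 - <<'E'
from h import *
d=np.load("d2.npy");P=cloud("scene",d)
m=(abs(P[...,0]-540)<45)&(abs(P[...,1]-18)<60)&(P[...,2]>120)&(P[...,2]<240)
v,u=np.nonzero(m); Z=P[m][:,2]
for lo in range(120,240,10):
    k=(Z>=lo)&(Z<lo+10); q=P[m][k]
    if k.any(): print(lo,k.sum(),q.min(0).round(0),q.max(0).round(0),u[k].min(),u[k].max(),v[k].min(),v[k].max())
E
python3 - <<'E'
import cv2,numpy as np
im=cv2.imread("pics/s2.png").astype(float)/255
cv2.imwrite("pics/s2g.png",(255*im**0.35)[:400].astype(np.uint8))
E
```

```text
170 18 [528. -10. 176.] [559.  49. 180.] 323 354 188 210
180 120 [517. -13. 180.] [562.  53. 190.] 321 366 183 209
190 134 [518. -13. 190.] [560.  54. 200.] 321 367 178 205
200 149 [518. -14. 200.] [562.  55. 210.] 320 368 174 200
210 155 [516. -15. 210.] [562.  57. 220.] 320 369 169 196
220 161 [517. -15. 220.] [562.  57. 230.] 319 370 165 191
230 155 [525. -16. 230.] [562.  58. 240.] 319 368 157 187
```

View pics/s2g.png

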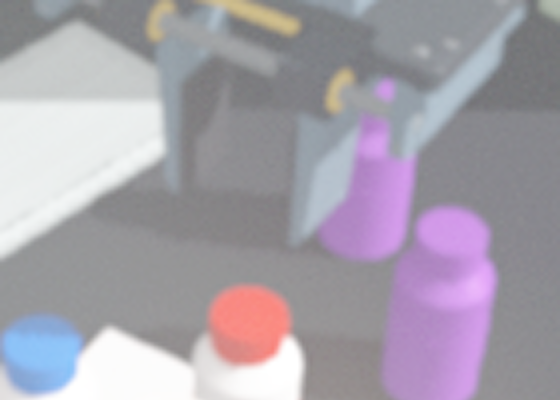

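The fingers are parallel, but the depth image puts their tips at about z = 177 while the reported TCP z is 139. Sideways the two agree. I'll test this by closing on the red bottle at reported z = 50. A width of 48 means I have the body and the report is right; 34 means I have the cap and the picture is right.

```bash
python3 go.py 540.4,19.5,50,-82;  python3 -m pendant '[{"xyz":[-0.002,-0.001,0],"roll":0,"jaw":0},{"xyz":[-0.002,-0.001,0],"roll":0,"jaw":0},{"xyz":[-0.002,-0.001,0.02],"roll":0,"jaw":0},{"xyz":[-0.002,-0.001,0.04],"roll":0,"jaw":0},{"xyz":[-0.002,-0.001,0.06],"roll":0,"jaw":0},{"xyz":[-0.002,-0.001,0.08],"roll":0,"jaw":0},{"xyz":[-0.002,-0.001,0.088],"roll":0,"jaw":0},{"xyz":[-0.002,-0.001,0.088],"roll":0,"jaw":0}]' 5; python3 go.py 540.4,19.5,50,-82
python3 - <<'E'
from h import *
im,d=env.grab_frame("scene"); im=im[150:290,280:420];cv2.imwrite("pics/s3.png",cv2.resize(im,None,fx=4,fy=4,interpolation=cv2.INTER_CUBIC))
E
```

```text
t 3.35 pos [539.7  17.7 139.5] rot [180.  -0. -82.] F [ 1.3 -0.2  0.1] w 48.6
540.4,19.5,50,-82 -> [-0.0017 -0.0009  0.0895] roll 0.0
time_s: 4.35
ee_pos: [540.3, 19.8, 51.3]
ee_rot: [180.0, -0.0, -82.0]
force: [-0.3, -0.2, 1.4]
gripper_width: 91.4
t 4.35 pos [540.3  19.8  51.3] rot [180.  -0. -82.] F [-0.3 -0.2  1.4] w 91.4
540.4,19.5,50,-82 -> [ 0.0003 -0.      0.0013] roll 0.0
```

View pics/s3.png

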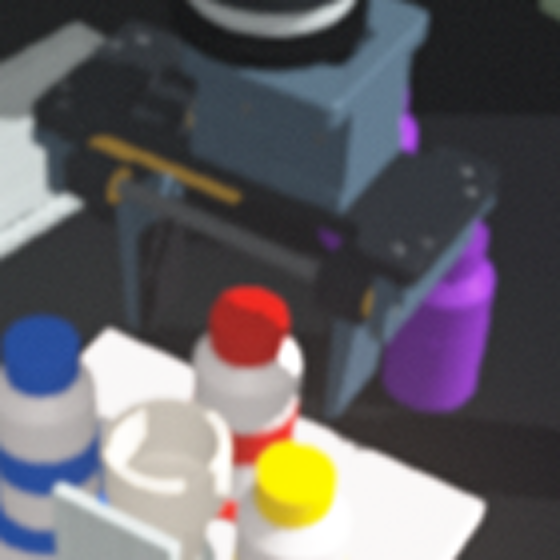

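```bash
 python3 -m pendant '[{"xyz":[0,0,0],"roll":0,"jaw":1},{"xyz":[0,0,0],"roll":0,"jaw":1},{"xyz":[0,0,0],"roll":0,"jaw":1},{"xyz":[0,0,0],"roll":0,"jaw":1},{"xyz":[0,0,0],"roll":0,"jaw":1},{"xyz":[0,0,0],"roll":0,"jaw":1},{"xyz":[0,0,0],"roll":0,"jaw":1},{"xyz":[0,0,0],"roll":0,"jaw":1}]' 5
python3 - <<'E'
from h import *
im,d=env.grab_frame("scene"); P=cloud("scene",d)
m=colmask(im,"red")&(P[...,2]>95)&(P[...,2]<125)&(abs(P[...,0]-540)<40)&(abs(P[...,1]-20)<40); print(m.sum(),P[m].mean(0))
E
```

```text
time_s: 5.4
ee_pos: [540.6, 19.7, 51.7]
ee_rot: [-180.0, -0.0, -82.0]
force: [-0.1, -1.3, 1.7]
gripper_width: 34.5
251 [545.4793176   20.06044574 109.2582845 ]
```

Width 34.5 means I have the cap. The real tips are therefore about 37 mm higher than the reported TCP z, and I'll work with that offset. Next: open, go 32 mm lower and grip the body.

```bash
 python3 -m pendant '[{"xyz":[0,0,0],"roll":0,"jaw":0},{"xyz":[0,0,0],"roll":0,"jaw":0},{"xyz":[0,0,0],"roll":0,"jaw":0},{"xyz":[0,0,0],"roll":0,"jaw":0},{"xyz":[0,0,0.01],"roll":0,"jaw":0},{"xyz":[0,0,0.02],"roll":0,"jaw":0},{"xyz":[0,0,0.032],"roll":0,"jaw":0},{"xyz":[0,0,0.032],"roll":0,"jaw":0}]' 5
python3 -m pendant '[{"xyz":[0,0,0],"roll":0,"jaw":1},{"xyz":[0,0,0],"roll":0,"jaw":1},{"xyz":[0,0,0],"roll":0,"jaw":1},{"xyz":[0,0,0],"roll":0,"jaw":1},{"xyz":[0,0,0],"roll":0,"jaw":1},{"xyz":[0,0,0],"roll":0,"jaw":1},{"xyz":[0,0,0],"roll":0,"jaw":1},{"xyz":[0,0,0],"roll":0,"jaw":1}]' 20; python3 go.py 540,20,220,-82 534,-242.5,220,-87 
```

```text
time_s: 6.45
ee_pos: [539.3, 19.8, 18.1]
ee_rot: [179.8, 0.0, -82.0]
force: [-0.5, 0.1, 0.2]
gripper_width: 91.1
time_s: 7.45
ee_pos: [540.6, 19.8, 19.6]
ee_rot: [-180.0, -0.0, -82.0]
force: [0.8, 0.0, 1.3]
gripper_width: 47.1
t 7.45 pos [540.6  19.8  19.6] rot [-180.   -0.  -82.] F [0.8 0.  1.3] w 47.1
540,20,220,-82 -> [-0.0003  0.0005 -0.2004] roll 0.0
534,-242.5,220,-87 -> [ 0.2588  0.0431 -0.2003] roll 5.0
```

```bash
 python3 -m pendant '[{"xyz":[0,0,-0.01],"roll":0,"jaw":1},{"xyz":[0,0,-0.03],"roll":0,"jaw":1},{"xyz":[0,0,-0.06],"roll":0,"jaw":1},{"xyz":[0.01,0.0,-0.09],"roll":0,"jaw":1},{"xyz":[0.035,0.006,-0.11],"roll":1,"jaw":1},{"xyz":[0.07,0.012,-0.12],"roll":2,"jaw":1},{"xyz":[0.11,0.018,-0.12],"roll":3,"jaw":1},{"xyz":[0.15,0.025,-0.12],"roll":5,"jaw":1}]'
python3 go.py 534,-242.5,60,-87 534,-242.5,10,-87
```

```text
time_s: 8.45
ee_pos: [536.5, -133.2, 140.2]
ee_rot: [-180.0, -0.0, -87.0]
force: [0.6, 0.5, -1.9]
gripper_width: 47.7
t 8.45 pos [ 536.5 -133.2  140.2] rot [-180.   -0.  -87.] F [ 0.6  0.5 -1.9] w 47.7
534,-242.5,60,-87 -> [0.109  0.0083 0.0802] roll -0.0
534,-242.5,10,-87 -> [0.109  0.0083 0.1302] roll -0.0
```

```bash
 python3 -m pendant '[{"xyz":[0.04,0.003,0],"roll":0,"jaw":1},{"xyz":[0.08,0.006,0],"roll":0,"jaw":1},{"xyz":[0.102,0.008,0],"roll":0,"jaw":1},{"xyz":[0.109,0.0083,0.02],"roll":0,"jaw":1},{"xyz":[0.109,0.0083,0.05],"roll":0,"jaw":1},{"xyz":[0.109,0.0083,0.08],"roll":0,"jaw":1},{"xyz":[0.109,0.0083,0.1],"roll":0,"jaw":1},{"xyz":[0.109,0.0083,0.115],"roll":0,"jaw":1}]'
python3 -m pendant '[{"xyz":[0,0,0.005],"roll":0,"jaw":1},{"xyz":[0,0,0.01],"roll":0,"jaw":1},{"xyz":[0,0,0.013],"roll":0,"jaw":1},{"xyz":[0,0,0.014],"roll":0,"jaw":1},{"xyz":[0,0,0.014],"roll":0,"jaw":1},{"xyz":[0,0,0.014],"roll":0,"jaw":1},{"xyz":[0,0,0.014],"roll":0,"jaw":1},{"xyz":[0,0,0.014],"roll":0,"jaw":1}]'
python3 go.py 534,-242.5,11,-87
```

```text
time_s: 9.45
ee_pos: [533.9, -240.8, 23.7]
ee_rot: [180.0, 0.0, -87.0]
force: [0.5, -0.2, -0.9]
gripper_width: 47.4
time_s: 10.45
ee_pos: [534.2, -241.6, 10.7]
ee_rot: [-180.0, -0.0, -87.0]
force: [0.6, -0.3, -0.1]
gripper_width: 47.2
t 10.45 pos [ 534.2 -241.6   10.7] rot [-180.   -0.  -87.] F [ 0.6 -0.3 -0.1] w 47.2
534,-242.5,11,-87 -> [ 0.0009  0.0002 -0.0003] roll 0.0
```

```bash
 python3 -m pendant '[{"xyz":[0,0,0],"roll":0,"jaw":0},{"xyz":[0,0,0],"roll":0,"jaw":0},{"xyz":[0,0,0],"roll":0,"jaw":0},{"xyz":[0,0,0],"roll":0,"jaw":0},{"xyz":[0,0,-0.03],"roll":0,"jaw":0},{"xyz":[0,0,-0.07],"roll":0,"jaw":0},{"xyz":[0,0,-0.11],"roll":0,"jaw":0},{"xyz":[-0.02,-0.01,-0.13],"roll":-8,"jaw":0}]'
python3 go.py 614,-35.2,140,8 
```

```text
time_s: 11.45
ee_pos: [543.8, -222.1, 143.2]
ee_rot: [-179.8, -0.2, -78.9]
force: [0.3, 1.1, -0.3]
gripper_width: 91.2
t 11.45 pos [ 543.8 -222.1  143.2] rot [-179.8   -0.2  -78.9] F [ 0.3  1.1 -0.3] w 91.2
614,-35.2,140,8 -> [-0.1699 -0.1049  0.003 ] roll -86.9
```

```bash
 python3 -m pendant '[{"xyz":[-0.02,-0.012,0],"roll":-10,"jaw":0},{"xyz":[-0.045,-0.028,0],"roll":-20,"jaw":0},{"xyz":[-0.07,-0.043,0],"roll":-30,"jaw":0},{"xyz":[-0.095,-0.058,0],"roll":-40,"jaw":0},{"xyz":[-0.12,-0.073,0],"roll":-50,"jaw":0},{"xyz":[-0.145,-0.09,0],"roll":-60,"jaw":0},{"xyz":[-0.16,-0.1,0],"roll":-70,"jaw":0},{"xyz":[-0.17,-0.105,0],"roll":-80,"jaw":0}]'
python3 - <<'E'
from h import *
im,d=env.grab_frame("scene"); cv2.imwrite("pics/s4.png",im); P=cloud("scene",d)
for c in("red","blue","yellow"):
    m=colmask(im,c)&(P[...,2]>98)&(P[...,2]<122)&(P[...,0]>350)&(P[...,0]<640)&(abs(P[...,1]+80)<200); q=P[m]; print(c,m.sum(),((q.max(0)+q.min(0))/2).round(1) if m.sum() else 0, np.median(q,0))
E
python3 go.py 614,-35.2,140,8
```

```text
time_s: 12.45
ee_pos: [613.9, -33.0, 140.4]
ee_rot: [-180.0, 0.0, 1.4]
force: [-0.5, -0.5, -0.3]
gripper_width: 91.3
red 0 0 [nan nan nan]
blue 303 [613.8 -35.6 106.7] [616.91040417 -31.53831914 111.42430308]
yellow 336 [597.2  93.1 106.3] [600.56459543  95.36988044 111.39277993]
t 12.5 pos [614.  -31.9 140.4] rot [-179.9   -0.     1.6] F [-0.2  1.  -0.4] w 91.3
614,-35.2,140,8 -> [-0.0001  0.0033  0.0004] roll -6.4
  return _methods._mean(a, axis=axis, dtype=dtype,
  ret = um.true_divide(
```

View pics/s4.png

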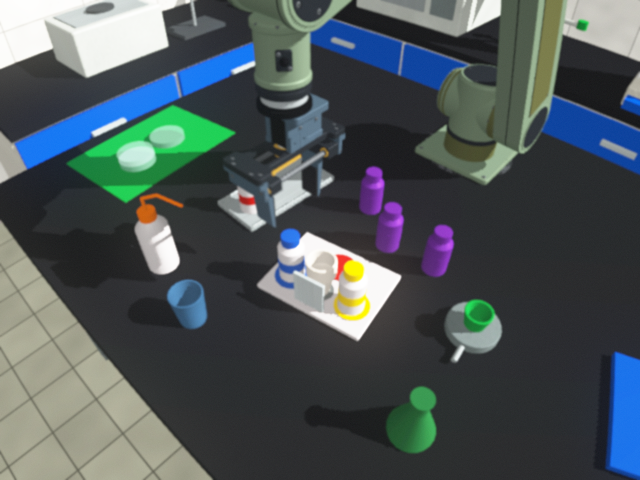

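The red bottle stands in the tray at about (247,200). Next I'll descend on blue.

```bash
 python3 -m pendant '[{"xyz":[0,0.003,0],"roll":-6.4,"jaw":0},{"xyz":[0,0.003,0],"roll":-6.4,"jaw":0},{"xyz":[0,0.003,0.02],"roll":-6.4,"jaw":0},{"xyz":[0,0.003,0.04],"roll":-6.4,"jaw":0},{"xyz":[0,0.003,0.06],"roll":-6.4,"jaw":0},{"xyz":[0,0.003,0.08],"roll":-6.4,"jaw":0},{"xyz":[0,0.003,0.095],"roll":-6.4,"jaw":0},{"xyz":[0,0.003,0.1],"roll":-6.4,"jaw":0}]'
python3 go.py 614,-35.2,19.5,8
```

```text
time_s: 13.5
ee_pos: [613.1, -37.1, 39.6]
ee_rot: [-180.0, 0.1, 7.3]
force: [-0.2, 0.1, 1.2]
gripper_width: 91.1
t 13.5 pos [613.1 -37.1  39.6] rot [-1.8e+02  1.0e-01  7.3e+00] F [-0.2  0.1  1.2] w 91.1
614,-35.2,19.5,8 -> [ 0.0012 -0.0018  0.0201] roll -0.7
```

```bash
 python3 -m pendant '[{"xyz":[0.001,-0.0018,0.005],"roll":-0.5,"jaw":0},{"xyz":[0.001,-0.0018,0.013],"roll":-0.5,"jaw":0},{"xyz":[0.001,-0.0018,0.02],"roll":-0.5,"jaw":0},{"xyz":[0.001,-0.0018,0.02],"roll":-0.5,"jaw":1},{"xyz":[0.001,-0.0018,0.02],"roll":-0.5,"jaw":1},{"xyz":[0.001,-0.0018,0.02],"roll":-0.5,"jaw":1},{"xyz":[0.001,-0.0018,0.02],"roll":-0.5,"jaw":1},{"xyz":[0.001,-0.0018,0.02],"roll":-0.5,"jaw":1}]' 20
python3 -m pendant '[{"xyz":[0,0,0],"roll":0,"jaw":1},{"xyz":[0,0,0],"roll":0,"jaw":1},{"xyz":[0,0,-0.01],"roll":0,"jaw":1},{"xyz":[0,0,-0.03],"roll":0,"jaw":1},{"xyz":[0,0,-0.06],"roll":0,"jaw":1},{"xyz":[0,0,-0.09],"roll":0,"jaw":1},{"xyz":[0,0,-0.115],"roll":0,"jaw":1},{"xyz":[0,0,-0.13],"roll":0,"jaw":1}]'
python3 go.py 456,-239,150,-87
```

```text
time_s: 14.5
ee_pos: [614.4, -35.1, 20.7]
ee_rot: [180.0, -0.0, 7.9]
force: [-0.1, -0.5, 0.8]
gripper_width: 47.5
time_s: 15.5
ee_pos: [614.8, -35.1, 152.3]
ee_rot: [180.0, -0.1, 7.9]
force: [0.8, -0.4, -2.1]
gripper_width: 47.7
t 15.5 pos [614.8 -35.1 152.3] rot [ 1.8e+02 -1.0e-01  7.9e+00] F [ 0.8 -0.4 -2.1] w 47.7
456,-239,150,-87 -> [-0.1854  0.18    0.002 ] roll 94.9
```

```bash
 python3 -m pendant '[{"xyz":[-0.01,0.01,0],"roll":8,"jaw":1},{"xyz":[-0.03,0.03,0],"roll":18,"jaw":1},{"xyz":[-0.055,0.053,0],"roll":28,"jaw":1},{"xyz":[-0.08,0.078,0],"roll":38,"jaw":1},{"xyz":[-0.105,0.102,0],"roll":48,"jaw":1},{"xyz":[-0.13,0.126,0],"roll":58,"jaw":1},{"xyz":[-0.155,0.15,0],"roll":68,"jaw":1},{"xyz":[-0.175,0.17,0],"roll":78,"jaw":1}]'
python3 -m pendant '[{"xyz":[0.014,0.005,0],"roll":9,"jaw":1},{"xyz":[0.014,0.005,0],"roll":17,"jaw":1},{"xyz":[0.014,0.005,0],"roll":17,"jaw":1},{"xyz":[0.014,0.005,0.02],"roll":17,"jaw":1},{"xyz":[0.014,0.005,0.05],"roll":17,"jaw":1},{"xyz":[0.014,0.005,0.08],"roll":17,"jaw":1},{"xyz":[0.014,0.005,0.1],"roll":17,"jaw":1},{"xyz":[0.014,0.005,0.11],"roll":17,"jaw":1}]'
python3 go.py 456,-239,11.7,-87
```

```text
time_s: 16.5
ee_pos: [463.2, -228.3, 150.3]
ee_rot: [180.0, 0.0, -70.4]
force: [-0.5, -0.6, -0.9]
gripper_width: 47.7
time_s: 17.5
ee_pos: [463.9, -241.8, 39.4]
ee_rot: [179.9, 0.1, -86.9]
force: [-0.0, 0.2, -0.9]
gripper_width: 47.2
t 17.5 pos [ 463.9 -241.8   39.4] rot [ 1.799e+02  1.000e-01 -8.690e+01] F [-0.   0.2 -0.9] w 47.2
456,-239,11.7,-87 -> [-0.0032  0.0077  0.0277] roll 0.1
```

```bash
 python3 -m pendant '[{"xyz":[-0.002,0.004,0],"roll":0,"jaw":1},{"xyz":[-0.003,0.0077,0.004],"roll":0,"jaw":1},{"xyz":[-0.003,0.0077,0.01],"roll":0,"jaw":1},{"xyz":[-0.003,0.0077,0.018],"roll":0,"jaw":1},{"xyz":[-0.003,0.0077,0.025],"roll":0,"jaw":1},{"xyz":[-0.003,0.0077,0.028],"roll":0,"jaw":1},{"xyz":[-0.003,0.0077,0.028],"roll":0,"jaw":1},{"xyz":[-0.003,0.0077,0.028],"roll":0,"jaw":1}]'
python3 -m pendant '[{"xyz":[0,0,0],"roll":0,"jaw":1},{"xyz":[0,0,0],"roll":0,"jaw":0},{"xyz":[0,0,0],"roll":0,"jaw":0},{"xyz":[0,0,0],"roll":0,"jaw":0},{"xyz":[0,0,0],"roll":0,"jaw":0},{"xyz":[0,0,-0.04],"roll":0,"jaw":0},{"xyz":[0,0,-0.09],"roll":0,"jaw":0},{"xyz":[0,0,-0.14],"roll":0,"jaw":0}]'
python3 go.py 596.9,92.8,150,8
```

```text
time_s: 18.5
ee_pos: [456.9, -240.0, 12.7]
ee_rot: [-180.0, -0.0, -87.1]
force: [0.6, -0.7, -1.0]
gripper_width: 47.2
time_s: 19.5
ee_pos: [456.5, -239.8, 154.0]
ee_rot: [180.0, 0.0, -87.1]
force: [0.1, -0.8, 0.3]
gripper_width: 91.3
t 19.5 pos [ 456.5 -239.8  154. ] rot [180.    0.  -87.1] F [ 0.1 -0.8  0.3] w 91.3
596.9,92.8,150,8 -> [-0.325  -0.1572  0.004 ] roll -95.1
```

```bash
 python3 -m pendant '[{"xyz":[-0.02,-0.01,0],"roll":-10,"jaw":0},{"xyz":[-0.06,-0.03,0],"roll":-20,"jaw":0},{"xyz":[-0.105,-0.051,0],"roll":-30,"jaw":0},{"xyz":[-0.15,-0.073,0],"roll":-40,"jaw":0},{"xyz":[-0.195,-0.095,0],"roll":-50,"jaw":0},{"xyz":[-0.24,-0.117,0],"roll":-60,"jaw":0},{"xyz":[-0.285,-0.138,0],"roll":-70,"jaw":0},{"xyz":[-0.325,-0.157,0],"roll":-80,"jaw":0}]'
python3 -m pendant '[{"xyz":[0,0,0],"roll":-10,"jaw":0},{"xyz":[0,0,0],"roll":-15,"jaw":0},{"xyz":[0,0,0],"roll":-15,"jaw":0},{"xyz":[0,0,0.02],"roll":-15,"jaw":0},{"xyz":[0,0,0.035],"roll":-15,"jaw":0},{"xyz":[0,0,0.05],"roll":-15,"jaw":0},{"xyz":[0,0,0.05],"roll":-15,"jaw":0},{"xyz":[0,0,0.05],"roll":-15,"jaw":0}]'
python3 go.py 596.9,92.8,19.5,8
python3 - <<'E'
from h import *
for n in ("top","scene"):
    im,d=env.grab_frame(n); P=cloud(n,d); print(n)
    for c in("red","blue"):
        m=colmask(im,c)&(P[...,2]>98)&(P[...,2]<112)&(P[...,0]>350)&(P[...,0]<580)&(abs(P[...,1]+240)<60); q=P[m]; 
        if m.sum(): print(c,m.sum(),((q.max(0)+q.min(0))/2).round(1), np.median(q,0).round(1))
E
```

```text
time_s: 20.5
ee_pos: [597.4, 94.5, 152.4]
ee_rot: [180.0, -0.0, -6.7]
force: [0.7, -1.1, 1.5]
gripper_width: 90.8
time_s: 21.5
ee_pos: [597.4, 92.7, 102.9]
ee_rot: [180.0, -0.0, 7.9]
force: [0.4, -0.5, 0.5]
gripper_width: 91.3
t 21.5 pos [597.4  92.7 102.9] rot [180.   -0.    7.9] F [ 0.4 -0.5  0.5] w 91.3
596.9,92.8,19.5,8 -> [-0.0005 -0.0001  0.0834] roll -0.1
top
red 296 [ 534.3 -240.9  103.3] [ 534.5 -240.5  103.2]
blue 279 [ 456.6 -238.8  103.5] [ 456.5 -238.8  103.3]
scene
red 147 [ 534.  -240.2  101.8] [ 534.6 -239.   102.2]
blue 134 [ 457.4 -239.6  101.8] [ 457.3 -237.7  102.4]
```

```bash
 python3 -m pendant '[{"xyz":[0,0,0.01],"roll":0,"jaw":0},{"xyz":[0,0,0.03],"roll":0,"jaw":0},{"xyz":[0,0,0.05],"roll":0,"jaw":0},{"xyz":[0,0,0.07],"roll":0,"jaw":0},{"xyz":[0,0,0.083],"roll":0,"jaw":0},{"xyz":[0,0,0.083],"roll":0,"jaw":0},{"xyz":[0,0,0.083],"roll":0,"jaw":1},{"xyz":[0,0,0.083],"roll":0,"jaw":1}]'
python3 -m pendant '[{"xyz":[0,0,0],"roll":0,"jaw":1},{"xyz":[0,0,0],"roll":0,"jaw":1},{"xyz":[0,0,0],"roll":0,"jaw":1},{"xyz":[0,0,0],"roll":0,"jaw":1},{"xyz":[0,0,0],"roll":0,"jaw":1},{"xyz":[0,0,0],"roll":0,"jaw":1},{"xyz":[0,0,-0.01],"roll":0,"jaw":1},{"xyz":[0,0,-0.03],"roll":0,"jaw":1}]'
python3 -m pendant '[{"xyz":[0,0,-0.03],"roll":0,"jaw":1},{"xyz":[0,0,-0.06],"roll":0,"jaw":1},{"xyz":[0,0,-0.09],"roll":0,"jaw":1},{"xyz":[0,0,-0.105],"roll":0,"jaw":1},{"xyz":[0,0,-0.11],"roll":0,"jaw":1},{"xyz":[0,0,-0.11],"roll":0,"jaw":1},{"xyz":[0,0,-0.11],"roll":0,"jaw":1},{"xyz":[0,0,-0.11],"roll":0,"jaw":1}]'
python3 go.py 378.5,-235.5,160,-87
```

```text
time_s: 22.6
ee_pos: [597.6, 92.8, 20.4]
ee_rot: [180.0, -0.1, 7.9]
force: [-0.6, 0.1, -0.1]
gripper_width: 74.4
time_s: 23.6
ee_pos: [595.7, 92.6, 49.0]
ee_rot: [180.0, 0.2, 7.9]
force: [0.1, 0.0, -1.8]
gripper_width: 47.4
time_s: 24.6
ee_pos: [596.4, 92.6, 158.6]
ee_rot: [180.0, 0.1, 7.9]
force: [0.6, 0.1, -1.5]
gripper_width: 47.5
t 24.6 pos [596.4  92.6 158.6] rot [1.8e+02 1.0e-01 7.9e+00] F [ 0.6  0.1 -1.5] w 47.5
378.5,-235.5,160,-87 -> [-0.2611  0.295  -0.0009] roll 94.9
```

```bash
 python3 -m pendant '[{"xyz":[-0.01,0.012,0],"roll":8,"jaw":1},{"xyz":[-0.035,0.04,0],"roll":18,"jaw":1},{"xyz":[-0.067,0.076,0],"roll":28,"jaw":1},{"xyz":[-0.1,0.113,0],"roll":38,"jaw":1},{"xyz":[-0.134,0.151,0],"roll":48,"jaw":1},{"xyz":[-0.168,0.19,0],"roll":58,"jaw":1},{"xyz":[-0.2,0.226,0],"roll":68,"jaw":1},{"xyz":[-0.23,0.26,0],"roll":78,"jaw":1}]'
python3 go.py 378.5,-235.5,160,-87
```

```text
time_s: 25.6
ee_pos: [403.8, -197.7, 159.4]
ee_rot: [180.0, -0.0, -70.4]
force: [1.1, -0.6, -2.2]
gripper_width: 47.2
t 25.6 pos [ 403.8 -197.7  159.4] rot [180.   -0.  -70.4] F [ 1.1 -0.6 -2.2] w 47.2
378.5,-235.5,160,-87 -> [ 0.0271  0.0365 -0.0006] roll 16.6
```

```bash
 python3 -m pendant '[{"xyz":[0.013,0.018,0],"roll":9,"jaw":1},{"xyz":[0.027,0.0365,0],"roll":16.6,"jaw":1},{"xyz":[0.027,0.0365,0],"roll":16.6,"jaw":1},{"xyz":[0.027,0.0365,0.02],"roll":16.6,"jaw":1},{"xyz":[0.027,0.0365,0.05],"roll":16.6,"jaw":1},{"xyz":[0.027,0.0365,0.085],"roll":16.6,"jaw":1},{"xyz":[0.027,0.0365,0.11],"roll":16.6,"jaw":1},{"xyz":[0.027,0.0365,0.12],"roll":16.6,"jaw":1}]'
python3 go.py 378.5,-235.5,11.4,-87
```

```text
time_s: 26.6
ee_pos: [379.4, -233.1, 38.2]
ee_rot: [179.9, 0.1, -86.6]
force: [0.8, 0.1, -1.9]
gripper_width: 47.2
t 26.6 pos [ 379.4 -233.1   38.2] rot [ 1.799e+02  1.000e-01 -8.660e+01] F [ 0.8  0.1 -1.9] w 47.2
378.5,-235.5,11.4,-87 -> [0.0023 0.001  0.0268] roll 0.4
```

```bash
 python3 -m pendant '[{"xyz":[0.002,0.001,0.005],"roll":0,"jaw":1},{"xyz":[0.002,0.001,0.012],"roll":0,"jaw":1},{"xyz":[0.002,0.001,0.02],"roll":0,"jaw":1},{"xyz":[0.002,0.001,0.025],"roll":0,"jaw":1},{"xyz":[0.002,0.001,0.0265],"roll":0,"jaw":1},{"xyz":[0.002,0.001,0.0265],"roll":0,"jaw":1},{"xyz":[0.002,0.001,0.0265],"roll":0,"jaw":1},{"xyz":[0.002,0.001,0.0265],"roll":0,"jaw":1}]'
python3 -m pendant '[{"xyz":[0,0,0],"roll":0,"jaw":0},{"xyz":[0,0,0],"roll":0,"jaw":0},{"xyz":[0,0,0],"roll":0,"jaw":0},{"xyz":[0,0,0],"roll":0,"jaw":0},{"xyz":[0,0,-0.03],"roll":0,"jaw":0},{"xyz":[0,0,-0.08],"roll":0,"jaw":0},{"xyz":[0,0,-0.12],"roll":0,"jaw":0},{"xyz":[0,0,-0.14],"roll":0,"jaw":0}]'
python3 go.py 605,29.3,150,-82
```

```text
time_s: 27.6
ee_pos: [379.1, -236.5, 13.3]
ee_rot: [-180.0, -0.0, -86.7]
force: [-0.1, 0.0, -1.3]
gripper_width: 47.7
time_s: 28.6
ee_pos: [379.9, -237.0, 155.5]
ee_rot: [-179.8, -0.1, -86.7]
force: [0.3, 0.5, -0.4]
gripper_width: 91.3
t 28.6 pos [ 379.9 -237.   155.5] rot [-1.798e+02 -1.000e-01 -8.670e+01] F [ 0.3  0.5 -0.4] w 91.3
605,29.3,150,-82 -> [-0.2528 -0.2402  0.0056] roll -4.7
```

```bash
cat > chk.py <<'E'
from h import *
from look import circ,hull
E
sed -i 's/^for n in("top","scene"):/def main():\n  pass\nfor n in():/' look.py
cat > chk.py <<'E'
import sys; from look import *
what=sys.argv[1:]
for n in("top","scene"):
    im,d=env.grab_frame(n); P=cloud(n,d); X,Y,Z=np.moveaxis(P,2,0); sat=hsv(im)[...,1]
    cv2.imwrite(f"pics/last_{n}.png",im)
    def rep(l,m):
        q=P[m]
        if len(q)>30: print(n,l,len(q),circ(hull(q[:,:2])),np.median(q[:,2]).round(1))
    for c in("red","blue","yellow"):
        rep(c+" tray",colmask(im,c)&(Z>99)&(Z<110)&(abs(X-456)<125)&(abs(Y+240)<60))
        rep(c+" rack",colmask(im,c)&(Z>107)&(Z<119)&(abs(X-590)<90)&(abs(Y-30)<110))
    rep("cruc rack",(np.hypot(X-605,Y-30)<32)&(Z>85)&(Z<95)&(sat<80))
    rep("mouth",colmask(im,"green")&(np.hypot(X-490,Y-280)<40)&(Z>50)&(Z<60))
    rep("cruc stand",(np.hypot(X-490,Y-280)<45)&(Z>100)&(Z<114)&(sat<80))
    k=(np.hypot(X-490,Y-280)<60)&(sat<60)&(Z>15)&(Z<25); rep("stand disc",k)
E
python3 chk.py
```

```text
top red tray 294 [ 534.4 -241.1   16.2] 103.6
top blue tray 291 [ 456.6 -238.8   16.1] 103.5
top cruc rack 217 [605.6  29.8  26.6] 89.2
top mouth 225 [490.4 279.3  24.1] 54.1
top stand disc 1373 [490.6 279.6  47.4] 19.3
scene red tray 143 [ 533.9 -239.9   16.7] 102.2
scene blue tray 125 [ 456.2 -239.7   17. ] 102.3
scene yellow tray 115 [ 379.  -235.5   17.1] 102.8
scene cruc rack 235 [604.2  29.1  26.7] 88.3
scene mouth 247 [488.7 279.2  25.1] 53.3
scene stand disc 1254 [490.1 279.6  47.1] 18.6
```

All three bottles stand in the tray, about 78 mm apart, and the crucible has not moved. The displacement from crucible to cone agrees in both views at about (-115.2, +249.9). Next is the crucible, keeping yaw at -82 throughout.

```bash
 python3 -m pendant '[{"xyz":[-0.025,-0.025,0],"roll":-1,"jaw":0},{"xyz":[-0.065,-0.062,0],"roll":-2,"jaw":0},{"xyz":[-0.105,-0.1,0],"roll":-3,"jaw":0},{"xyz":[-0.145,-0.138,0],"roll":-4,"jaw":0},{"xyz":[-0.185,-0.176,0],"roll":-4.7,"jaw":0},{"xyz":[-0.225,-0.214,0],"roll":-4.7,"jaw":0},{"xyz":[-0.248,-0.235,0],"roll":-4.7,"jaw":0},{"xyz":[-0.2528,-0.24,0],"roll":-4.7,"jaw":0}]'
python3 -m pendant '[{"xyz":[0,0,0],"roll":0,"jaw":0},{"xyz":[0,0,0.01],"roll":0,"jaw":0},{"xyz":[0,0,0.025],"roll":0,"jaw":0},{"xyz":[0,0,0.04],"roll":0,"jaw":0},{"xyz":[0,0,0.05],"roll":0,"jaw":0},{"xyz":[0,0,0.05],"roll":0,"jaw":0},{"xyz":[0,0,0.05],"roll":0,"jaw":0},{"xyz":[0,0,0.05],"roll":0,"jaw":0}]'
python3 go.py 605,29.4,22,-82
```

```text
time_s: 29.7
ee_pos: [603.9, 31.4, 150.9]
ee_rot: [179.8, 0.0, -81.8]
force: [-0.8, -0.9, 0.1]
gripper_width: 91.1
time_s: 30.7
ee_pos: [604.4, 30.0, 103.7]
ee_rot: [-179.9, -0.0, -82.0]
force: [-0.6, -0.2, 0.1]
gripper_width: 91.1
t 30.7 pos [604.4  30.  103.7] rot [-179.9   -0.   -82. ] F [-0.6 -0.2  0.1] w 91.1
605,29.4,22,-82 -> [ 0.0006 -0.0004  0.0817] roll 0.0
```

```bash
 python3 -m pendant '[{"xyz":[0.0006,0,0.01],"roll":0,"jaw":0},{"xyz":[0.0006,0,0.025],"roll":0,"jaw":0},{"xyz":[0.0006,0,0.04],"roll":0,"jaw":0},{"xyz":[0.0006,0,0.055],"roll":0,"jaw":0},{"xyz":[0.0006,0,0.07],"roll":0,"jaw":0},{"xyz":[0.0006,0,0.08],"roll":0,"jaw":0},{"xyz":[0.0006,0,0.0817],"roll":0,"jaw":0},{"xyz":[0.0006,0,0.0817],"roll":0,"jaw":0}]' 12
python3 -m pendant '[{"xyz":[0,0,0],"roll":0,"jaw":0.2},{"xyz":[0,0,0],"roll":0,"jaw":0.3},{"xyz":[0,0,0],"roll":0,"jaw":0.35},{"xyz":[0,0,0],"roll":0,"jaw":0.45},{"xyz":[0,0,0],"roll":0,"jaw":1},{"xyz":[0,0,0],"roll":0,"jaw":1},{"xyz":[0,0,0],"roll":0,"jaw":1},{"xyz":[0,0,0],"roll":0,"jaw":1}]' 12
python3 -m pendant '[{"xyz":[0,0,0],"roll":0,"jaw":1},{"xyz":[0,0,0],"roll":0,"jaw":1},{"xyz":[0,0,0],"roll":0,"jaw":1},{"xyz":[0,0,0],"roll":0,"jaw":1},{"xyz":[0,0,0],"roll":0,"jaw":1},{"xyz":[0,0,0],"roll":0,"jaw":1},{"xyz":[0,0,0],"roll":0,"jaw":1},{"xyz":[0,0,0],"roll":0,"jaw":1}]' 12
python3 go.py 605,29.4,22,-82
```

```text
time_s: 31.7
ee_pos: [604.3, 29.3, 21.6]
ee_rot: [-180.0, -0.0, -82.0]
force: [0.2, -0.4, 1.1]
gripper_width: 91.2
time_s: 32.7
ee_pos: [604.1, 29.3, 21.5]
ee_rot: [-180.0, -0.0, -82.0]
force: [0.5, -0.4, 1.9]
gripper_width: 54.7
time_s: 33.7
ee_pos: [604.1, 29.3, 21.4]
ee_rot: [-180.0, -0.0, -82.0]
force: [0.8, -0.1, 2.6]
gripper_width: 54.5
t 33.7 pos [604.1  29.3  21.4] rot [-180.   -0.  -82.] F [ 0.8 -0.1  2.6] w 54.5
605,29.4,22,-82 -> [-0.     -0.0009 -0.0006] roll 0.0
```

```bash
 python3 -m pendant '[{"xyz":[0,0,-0.005],"roll":0,"jaw":1},{"xyz":[0,0,-0.015],"roll":0,"jaw":1},{"xyz":[0,0,-0.03],"roll":0,"jaw":1},{"xyz":[0,0,-0.05],"roll":0,"jaw":1},{"xyz":[0,0,-0.075],"roll":0,"jaw":1},{"xyz":[0,0,-0.095],"roll":0,"jaw":1},{"xyz":[0,0,-0.108],"roll":0,"jaw":1},{"xyz":[0,0,-0.11],"roll":0,"jaw":1}]' 
python3 go.py 488.9,279.2,130,-82
```

```text
time_s: 34.7
ee_pos: [604.5, 29.3, 132.6]
ee_rot: [-179.9, -0.0, -82.0]
force: [-0.5, 0.7, -1.7]
gripper_width: 54.4
t 34.7 pos [604.5  29.3 132.6] rot [-179.9   -0.   -82. ] F [-0.5  0.7 -1.7] w 54.4
488.9,279.2,130,-82 -> [-0.2636  0.0796  0.0024] roll 0.0
```

```bash
 python3 -m pendant '[{"xyz":[-0.015,0.0045,0],"roll":0,"jaw":1},{"xyz":[-0.05,0.015,0],"roll":0,"jaw":1},{"xyz":[-0.09,0.027,0],"roll":0,"jaw":1},{"xyz":[-0.135,0.041,0],"roll":0,"jaw":1},{"xyz":[-0.18,0.054,0],"roll":0,"jaw":1},{"xyz":[-0.22,0.0665,0],"roll":0,"jaw":1},{"xyz":[-0.25,0.0755,0],"roll":0,"jaw":1},{"xyz":[-0.2636,0.0796,0],"roll":0,"jaw":1}]' 
python3 -m pendant '[{"xyz":[0,0,0],"roll":0,"jaw":1},{"xyz":[0,0,0],"roll":0,"jaw":1},{"xyz":[0,0,0.01],"roll":0,"jaw":1},{"xyz":[0,0,0.02],"roll":0,"jaw":1},{"xyz":[0,0,0.03],"roll":0,"jaw":1},{"xyz":[0,0,0.035],"roll":0,"jaw":1},{"xyz":[0,0,0.035],"roll":0,"jaw":1},{"xyz":[0,0,0.035],"roll":0,"jaw":1}]' 
python3 go.py 488.9,279.2,39.4,-82
python3 - <<'E'
from look import *
for n in("top","scene"):
    im,d=env.grab_frame(n); P=cloud(n,d); X,Y,Z=np.moveaxis(P,2,0); sat=hsv(im)[...,1]
    k=(np.hypot(X-490,Y-280)<40)&(sat<80)&(Z>70)&(Z<200); print(n,k.sum(),np.histogram(Z[k],bins=range(70,200,10))[0])
    if n=="scene": cv2.imwrite("pics/s5.png",cv2.resize(im[200:400,380:580],None,fx=3,fy=3,interpolation=cv2.INTER_CUBIC))
E
```

```text
time_s: 35.7
ee_pos: [486.4, 280.7, 130.4]
ee_rot: [179.9, -0.0, -81.8]
force: [0.5, 0.2, -0.2]
gripper_width: 54.5
time_s: 36.7
ee_pos: [488.6, 279.4, 96.6]
ee_rot: [-180.0, 0.0, -82.0]
force: [0.4, -0.1, -1.2]
gripper_width: 54.8
t 36.7 pos [488.6 279.4  96.6] rot [-180.    0.  -82.] F [ 0.4 -0.1 -1.2] w 54.8
488.9,279.2,39.4,-82 -> [ 0.0002 -0.0002  0.0572] roll 0.0
top 161 [ 0  0 20 26 25 19 22 15 11 23  0  0]
scene 2087 [  0  27  62  68  82 128 296 370 393 390  76 108]
```

View pics/s5.png

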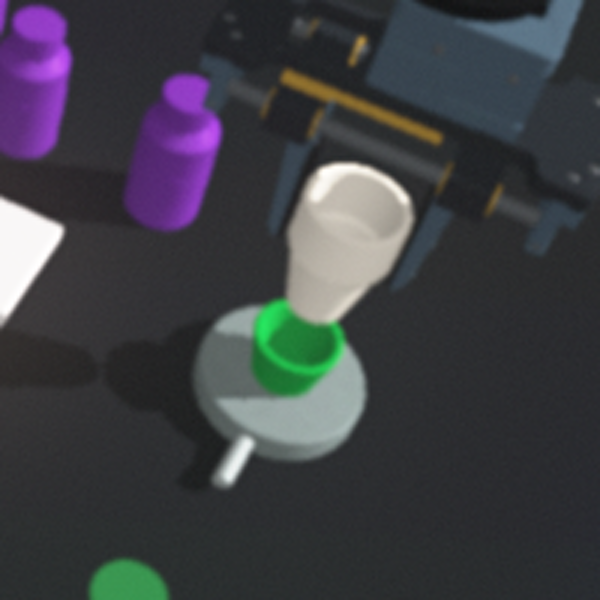

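```bash
python3 - <<'E'
from h import *
K,D,T=cam("scene")
def proj(p):
    c=np.linalg.inv(T)@np.r_[p,1]; return ((cv2.projectPoints(np.array([[c[0],-c[1],-c[2]]]),np.zeros(3),np.zeros(3),K,D)[0].ravel()-[380,200])*3).round(0)
for z in(55,85,125,165): print(z,proj([489.5,279.3,z]))
im,d=env.grab_frame("scene"); P=cloud("scene",d)
m=np.zeros(d.shape,bool); m[250:310,470:522]=1
m&=(hsv(im)[...,1]<40)&(hsv(im)[...,2]>150); q=P[m]; k=(q[:,2]>158); q=q[k]; print(len(q),q.min(0),q.max(0))
c=q.mean(0); print(c,np.linalg.svd(q-c,full_matrices=0)[2][2])
E
```

```text
55 [298. 334.]
85 [312. 301.]
125 [333. 254.]
165 [356. 203.]
379 [460.36540907 253.64487309 158.03457268] [989.77739377 370.70051842 656.17497137]
[495.93115535 281.58120679 168.80804914] [-0.67387006 -0.07056067  0.73547286]
```

The crucible hangs upright over the cone: the rim is seen at (352,203) against (356,203) predicted. Now I'll lower it gently.

```bash
 python3 -m pendant '[{"xyz":[0,0,0.007],"roll":0,"jaw":1},{"xyz":[0,0,0.016],"roll":0,"jaw":1},{"xyz":[0,0,0.025],"roll":0,"jaw":1},{"xyz":[0,0,0.034],"roll":0,"jaw":1},{"xyz":[0,0,0.043],"roll":0,"jaw":1},{"xyz":[0,0,0.049],"roll":0,"jaw":1},{"xyz":[0,0,0.052],"roll":0,"jaw":1},{"xyz":[0,0,0.052],"roll":0,"jaw":1}]' 
python3 go.py 488.9,279.2,39.4,-82
python3 -m pendant '[{"xyz":[0,0,0],"roll":0,"jaw":1},{"xyz":[0,0,0.0005],"roll":0,"jaw":1},{"xyz":[0,0,0.001],"roll":0,"jaw":1},{"xyz":[0,0,0.0015],"roll":0,"jaw":1},{"xyz":[0,0,0.002],"roll":0,"jaw":1},{"xyz":[0,0,0.0025],"roll":0,"jaw":1},{"xyz":[0,0,0.003],"roll":0,"jaw":1},{"xyz":[0,0,0.003],"roll":0,"jaw":1}]' 
python3 go.py 488.9,279.2,39.4,-82
```

```text
time_s: 37.85
ee_pos: [488.4, 279.2, 44.2]
ee_rot: [-180.0, -0.0, -82.0]
force: [0.0, -0.3, -0.9]
gripper_width: 54.3
t 37.85 pos [488.4 279.2  44.2] rot [-180.   -0.  -82.] F [ 0.  -0.3 -0.9] w 54.3
488.9,279.2,39.4,-82 -> [ 0.0001 -0.0005  0.0048] roll 0.0
time_s: 38.85
ee_pos: [488.5, 279.2, 41.3]
ee_rot: [-180.0, -0.0, -82.0]
force: [-0.6, -0.4, -0.9]
gripper_width: 54.7
t 38.85 pos [488.5 279.2  41.3] rot [-180.   -0.  -82.] F [-0.6 -0.4 -0.9] w 54.7
488.9,279.2,39.4,-82 -> [ 0.0001 -0.0004  0.0019] roll 0.0
```

```bash
 python3 -m pendant '[{"xyz":[0,0,0.0003],"roll":0,"jaw":1},{"xyz":[0,0,0.0006],"roll":0,"jaw":1},{"xyz":[0,0,0.0009],"roll":0,"jaw":1},{"xyz":[0,0,0.0012],"roll":0,"jaw":1},{"xyz":[0,0,0.0015],"roll":0,"jaw":1},{"xyz":[0,0,0.0015],"roll":0,"jaw":1},{"xyz":[0,0,0.0015],"roll":0,"jaw":1},{"xyz":[0,0,0.0015],"roll":0,"jaw":1}]' 
python3 go.py 488.9,279.2,39.4,-82;python3 chk.py | grep -E "stand|mouth"
```

```text
time_s: 39.85
ee_pos: [488.7, 279.2, 40.0]
ee_rot: [-180.0, -0.0, -82.0]
force: [2.2, -1.3, 2.2]
gripper_width: 54.5
t 39.85 pos [488.7 279.2  40. ] rot [-180.   -0.  -82.] F [ 2.2 -1.3  2.2] w 54.5
488.9,279.2,39.4,-82 -> [ 0.0001 -0.0002  0.0006] roll 0.0
top stand disc 405 [490.  279.3  46.8] 19.5
scene mouth 95 [490.3 279.8  23.7] 53.2
scene cruc stand 481 [492.3 275.1  32.1] 106.2
scene stand disc 1253 [489.9 279.5  47.2] 18.6
```

Contact is light, with Fz going from -0.9 to +2.2 N. Now I'll release and retreat straight up.

```bash
 python3 -m pendant '[{"xyz":[0,0,0],"roll":0,"jaw":0.35},{"xyz":[0,0,0],"roll":0,"jaw":0.2},{"xyz":[0,0,0],"roll":0,"jaw":0},{"xyz":[0,0,0],"roll":0,"jaw":0},{"xyz":[0,0,0],"roll":0,"jaw":0},{"xyz":[0,0,0],"roll":0,"jaw":0},{"xyz":[0,0,-0.01],"roll":0,"jaw":0},{"xyz":[0,0,-0.03],"roll":0,"jaw":0}]' 
python3 -m pendant '[{"xyz":[0,0,-0.03],"roll":0,"jaw":0},{"xyz":[0,0,-0.06],"roll":0,"jaw":0},{"xyz":[0,0,-0.085],"roll":0,"jaw":0},{"xyz":[0,0,-0.09],"roll":0,"jaw":0},{"xyz":[0.05,-0.01,-0.09],"roll":0,"jaw":0},{"xyz":[0.1,-0.02,-0.09],"roll":0,"jaw":0},{"xyz":[0.15,-0.03,-0.09],"roll":0,"jaw":0},{"xyz":[0.2,-0.04,-0.09],"roll":0,"jaw":0}]' 
python3 chk.py; python3 go.py 534.3,-241.3,160,-87
python3 - <<'E'
import cv2
im=cv2.imread("pics/last_scene.png"); cv2.imwrite("pics/s6.png",cv2.resize(im[200:460,330:590],None,fx=2.2,fy=2.2,interpolation=cv2.INTER_CUBIC))
E
```

```text
time_s: 40.95
ee_pos: [487.9, 279.0, 70.0]
ee_rot: [179.9, -0.0, -82.0]
force: [-0.2, 0.9, -0.7]
gripper_width: 91.3
time_s: 41.95
ee_pos: [555.7, 85.2, 159.0]
ee_rot: [179.9, 0.0, -82.0]
force: [0.3, 0.0, -0.1]
gripper_width: 91.1
top red tray 289 [ 534.5 -241.2   16.1] 103.4
top blue tray 297 [ 456.5 -239.    16.1] 103.4
top yellow tray 301 [ 378.7 -235.3   15.9] 103.4
top cruc stand 274 [490.1 279.4  26.9] 107.4
top stand disc 453 [493.1 277.5  50.2] 19.3
scene red tray 143 [ 533.2 -240.2   16.6] 102.3
scene blue tray 130 [ 456.7 -239.3   16.6] 102.5
scene yellow tray 102 [ 379.1 -236.8   16.1] 102.9
scene mouth 89 [490.7 279.7  23.5] 53.1
scene cruc stand 376 [488.8 279.6  26.8] 105.9
scene stand disc 1256 [490.1 279.6  47.4] 18.5
t 42.05 pos [556.6  82.5 158.9] rot [ 1.799e+02 -1.000e-01 -8.230e+01] F [-0.8  0.8 -0. ] w 91.3
534.3,-241.3,160,-87 -> [ 0.3178  0.0657 -0.0004] roll 4.7
```

View pics/s6.png

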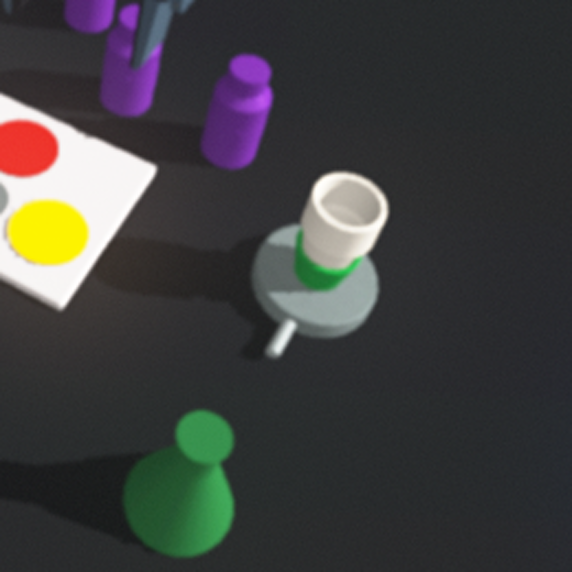

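The crucible is seated: rim centre (490.1,279.4) at z 107.4 against 108 expected, centred on the mouth. Next I'll measure the empty discs and fetch red.

```bash
python3 - <<'E'
from look import *
for n in("top","scene"):
    im=cv2.imread(f"pics/last_{n}.png")
    for c,c0 in(("red",(540.6,20)),("blue",(614.3,-35)),("yellow",(596,93.6))):
        v,u=np.nonzero(colmask(im,c)); q=onplane(n,np.c_[u,v],13)[:,:2]; q=q[np.hypot(*(q-c0).T)<42]
        if len(q)>50: print(n,c,len(q),circ(hull(q)),q.mean(0).round(1))
E
python3 -m pendant '[{"xyz":[0.02,0.004,0],"roll":1,"jaw":0},{"xyz":[0.06,0.012,0],"roll":2,"jaw":0},{"xyz":[0.11,0.022,0],"roll":3,"jaw":0},{"xyz":[0.16,0.033,0],"roll":4,"jaw":0},{"xyz":[0.21,0.043,0],"roll":4.7,"jaw":0},{"xyz":[0.26,0.054,0],"roll":4.7,"jaw":0},{"xyz":[0.3,0.062,0],"roll":4.7,"jaw":0},{"xyz":[0.318,0.0657,0],"roll":4.7,"jaw":0}]' 
python3 -m pendant '[{"xyz":[0,0,0],"roll":0,"jaw":0},{"xyz":[0,0,0.01],"roll":0,"jaw":0},{"xyz":[0,0,0.03],"roll":0,"jaw":0},{"xyz":[0,0,0.05],"roll":0,"jaw":0},{"xyz":[0,0,0.065],"roll":0,"jaw":0},{"xyz":[0,0,0.065],"roll":0,"jaw":0},{"xyz":[0,0,0.065],"roll":0,"jaw":0},{"xyz":[0,0,0.065],"roll":0,"jaw":0}]' 
python3 go.py 534.3,-241.3,11.5,-87
```

```text
top red 710 [542.1  18.3  30.8] [542.7  13.4]
top blue 885 [616.7 -33.8  31.4] [616.3 -33.8]
top yellow 347 [595.2  94.6  30.8] [588.9  92. ]
scene red 668 [542.2  20.7  31.5] [542.5  20.8]
scene blue 508 [616.8 -32.9  31.1] [618.  -38.4]
scene yellow 854 [595.8  95.1  32.1] [595.9  95.2]
time_s: 43.05
ee_pos: [534.5, -238.5, 159.5]
ee_rot: [180.0, 0.0, -86.8]
force: [0.3, -0.9, -0.6]
gripper_width: 91.1
time_s: 44.05
ee_pos: [535.8, -237.5, 95.7]
ee_rot: [-179.9, -0.0, -86.7]
force: [0.1, -0.6, 0.0]
gripper_width: 91.2
t 44.05 pos [ 535.8 -237.5   95.7] rot [-179.9   -0.   -86.7] F [ 0.1 -0.6  0. ] w 91.2
534.3,-241.3,11.5,-87 -> [0.0036 0.0019 0.0842] roll 0.3
```

```bash
python3 -m pendant '[{"xyz":[0.0036,0.0015,0.01],"roll":0,"jaw":0},{"xyz":[0.0036,0.0015,0.03],"roll":0,"jaw":0},{"xyz":[0.0036,0.0015,0.05],"roll":0,"jaw":0},{"xyz":[0.0036,0.0015,0.07],"roll":0,"jaw":0},{"xyz":[0.0036,0.0015,0.08],"roll":0,"jaw":0},{"xyz":[0.0036,0.0015,0.0842],"roll":0,"jaw":0},{"xyz":[0.0036,0.0015,0.0842],"roll":0,"jaw":0},{"xyz":[0.0036,0.0015,0.0842],"roll":0,"jaw":1}]' 20
python3 -m pendant '[{"xyz":[0,0,0],"roll":0,"jaw":1},{"xyz":[0,0,0],"roll":0,"jaw":1},{"xyz":[0,0,0],"roll":0,"jaw":1},{"xyz":[0,0,0],"roll":0,"jaw":1},{"xyz":[0,0,0],"roll":0,"jaw":1},{"xyz":[0,0,0],"roll":0,"jaw":1},{"xyz":[0,0,0],"roll":0,"jaw":1},{"xyz":[0,0,0],"roll":0,"jaw":1}]' 
python3 go.py 542,20.3,20.5,-82
python3 -m pendant '[{"xyz":[0,0,-0.01],"roll":0,"jaw":1},{"xyz":[0,0,-0.03],"roll":0,"jaw":1},{"xyz":[0,0,-0.06],"roll":0,"jaw":1},{"xyz":[0,0,-0.09],"roll":0,"jaw":1},{"xyz":[-0.02,0,-0.11],"roll":-1,"jaw":1},{"xyz":[-0.06,0,-0.12],"roll":-2,"jaw":1},{"xyz":[-0.11,0,-0.12],"roll":-3,"jaw":1},{"xyz":[-0.155,0,-0.12],"roll":-5,"jaw":1}]' 
python3 go.py 542,20.3,130,-82 542,20.3,20.5,-82
```

```text
time_s: 45.05
ee_pos: [534.5, -241.3, 11.4]
ee_rot: [-179.9, -0.0, -86.7]
force: [0.2, -0.5, 0.3]
gripper_width: 84.1
time_s: 46.05
ee_pos: [534.1, -241.1, 10.7]
ee_rot: [-180.0, -0.0, -86.7]
force: [-0.4, -0.9, 0.4]
gripper_width: 47.1
t 46.05 pos [ 534.1 -241.1   10.7] rot [-180.    -0.   -86.7] F [-0.4 -0.9  0.4] w 47.1
542,20.3,20.5,-82 -> [-0.2605 -0.0231 -0.0098] roll -4.7
time_s: 47.05
ee_pos: [523.8, -83.4, 130.8]
ee_rot: [180.0, 0.1, -81.6]
force: [-0.6, -0.5, -1.9]
gripper_width: 47.7
t 47.05 pos [523.8 -83.4 130.8] rot [ 1.80e+02  1.00e-01 -8.16e+01] F [-0.6 -0.5 -1.9] w 47.7
542,20.3,130,-82 -> [-0.0999 -0.0332  0.0009] roll 0.4
542,20.3,20.5,-82 -> [-0.0998 -0.0332  0.1104] roll 0.4
```

```bash
python3 -m pendant '[{"xyz":[-0.04,-0.013,0],"roll":0,"jaw":1},{"xyz":[-0.075,-0.025,0],"roll":0,"jaw":1},{"xyz":[-0.095,-0.0316,0],"roll":0,"jaw":1},{"xyz":[-0.0999,-0.0332,0.01],"roll":0,"jaw":1},{"xyz":[-0.0999,-0.0332,0.035],"roll":0,"jaw":1},{"xyz":[-0.0999,-0.0332,0.06],"roll":0,"jaw":1},{"xyz":[-0.0999,-0.0332,0.08],"roll":0,"jaw":1},{"xyz":[-0.0999,-0.0332,0.09],"roll":0,"jaw":1}]' 
python3 go.py 542,20.3,20,-82
```

```text
time_s: 48.05
ee_pos: [541.6, 17.1, 39.0]
ee_rot: [179.8, 0.0, -81.7]
force: [-0.7, -0.5, -0.9]
gripper_width: 47.7
t 48.05 pos [541.6  17.1  39. ] rot [179.8   0.  -81.7] F [-0.7 -0.5 -0.9] w 47.7
542,20.3,20,-82 -> [-0.0031 -0.0009  0.019 ] roll 0.3
```

```bash
python3 -m pendant '[{"xyz":[-0.0025,-0.0009,0],"roll":0,"jaw":1},{"xyz":[-0.0025,-0.0009,0.005],"roll":0,"jaw":1},{"xyz":[-0.0025,-0.0009,0.01],"roll":0,"jaw":1},{"xyz":[-0.0025,-0.0009,0.015],"roll":0,"jaw":1},{"xyz":[-0.0025,-0.0009,0.018],"roll":0,"jaw":1},{"xyz":[-0.0025,-0.0009,0.019],"roll":0,"jaw":1},{"xyz":[-0.0025,-0.0009,0.019],"roll":0,"jaw":1},{"xyz":[-0.0025,-0.0009,0.019],"roll":0,"jaw":1}]' 
python3 go.py 542,20.3,20,-82
python3 -m pendant '[{"xyz":[0,0,0],"roll":0,"jaw":0},{"xyz":[0,0,0],"roll":0,"jaw":0},{"xyz":[0,0,0],"roll":0,"jaw":0},{"xyz":[0,0,0],"roll":0,"jaw":0},{"xyz":[0,0,-0.03],"roll":0,"jaw":0},{"xyz":[0,0,-0.08],"roll":0,"jaw":0},{"xyz":[0,0,-0.12],"roll":0,"jaw":0},{"xyz":[0,0,-0.14],"roll":0,"jaw":0}]'
python3 go.py 456.5,-239.3,160,-87
```

```text
time_s: 49.05
ee_pos: [544.0, 20.0, 21.8]
ee_rot: [-180.0, -0.0, -81.7]
force: [-0.3, -0.2, -1.4]
gripper_width: 47.5
t 49.05 pos [544.   20.   21.8] rot [-180.    -0.   -81.7] F [-0.3 -0.2 -1.4] w 47.5
542,20.3,20,-82 -> [-0.0006  0.002   0.0018] roll 0.3
time_s: 50.05
ee_pos: [545.0, 20.1, 164.3]
ee_rot: [-179.8, -0.0, -81.7]
force: [0.2, 0.1, -1.1]
gripper_width: 91.3
t 50.05 pos [545.   20.1 164.3] rot [-179.8   -0.   -81.7] F [ 0.2  0.1 -1.1] w 91.3
456.5,-239.3,160,-87 -> [0.2438 0.1251 0.004 ] roll 5.3
```

```bash
python3 -m pendant '[{"xyz":[0.02,0.01,0],"roll":1,"jaw":0},{"xyz":[0.055,0.028,0],"roll":2,"jaw":0},{"xyz":[0.095,0.049,0],"roll":3,"jaw":0},{"xyz":[0.135,0.07,0],"roll":4,"jaw":0},{"xyz":[0.175,0.09,0],"roll":5,"jaw":0},{"xyz":[0.21,0.108,0],"roll":5.3,"jaw":0},{"xyz":[0.235,0.121,0],"roll":5.3,"jaw":0},{"xyz":[0.2438,0.125,0],"roll":5.3,"jaw":0}]' 
python3 -m pendant '[{"xyz":[0,0,0],"roll":0,"jaw":0},{"xyz":[0,0,0.01],"roll":0,"jaw":0},{"xyz":[0,0,0.03],"roll":0,"jaw":0},{"xyz":[0,0,0.05],"roll":0,"jaw":0},{"xyz":[0,0,0.065],"roll":0,"jaw":0},{"xyz":[0,0,0.065],"roll":0,"jaw":0},{"xyz":[0,0,0.065],"roll":0,"jaw":0},{"xyz":[0,0,0.065],"roll":0,"jaw":0}]' 
python3 chk.py | grep -E "red|blue"; python3 go.py 456.5,-239.3,11.5,-87
```

```text
time_s: 51.05
ee_pos: [455.0, -240.4, 161.6]
ee_rot: [-180.0, 0.0, -87.1]
force: [1.3, 0.3, 0.6]
gripper_width: 91.1
time_s: 52.05
ee_pos: [456.1, -239.6, 97.4]
ee_rot: [-179.9, -0.1, -87.0]
force: [-0.3, 0.3, -0.1]
gripper_width: 91.6
top red rack 277 [543.6  19.8  15.7] 112.4
scene red rack 237 [543.   19.8  16.7] 111.7
scene blue tray 129 [ 455.9 -239.6   17. ] 102.3
t 52.15 pos [ 455.9 -239.5   97.3] rot [-179.9   -0.   -87. ] F [0.9 0.2 0.2] w 91.3
456.5,-239.3,11.5,-87 -> [-0.0003 -0.0005  0.0858] roll 0.0
```

Red is at (543.3,19.8) against its disc at (542,20.3), within 1.5 mm. Now blue.

```bash
python3 -m pendant '[{"xyz":[0,-0.0005,0.01],"roll":0,"jaw":0},{"xyz":[0,-0.0005,0.03],"roll":0,"jaw":0},{"xyz":[0,-0.0005,0.05],"roll":0,"jaw":0},{"xyz":[0,-0.0005,0.07],"roll":0,"jaw":0},{"xyz":[0,-0.0005,0.08],"roll":0,"jaw":0},{"xyz":[0,-0.0005,0.0858],"roll":0,"jaw":0},{"xyz":[0,-0.0005,0.0858],"roll":0,"jaw":0},{"xyz":[0,-0.0005,0.0858],"roll":0,"jaw":1}]' 20
python3 -m pendant '[{"xyz":[0,0,0],"roll":0,"jaw":1},{"xyz":[0,0,0],"roll":0,"jaw":1},{"xyz":[0,0,0],"roll":0,"jaw":1},{"xyz":[0,0,0],"roll":0,"jaw":1},{"xyz":[0,0,0],"roll":0,"jaw":1},{"xyz":[0,0,0],"roll":0,"jaw":1},{"xyz":[0,0,0],"roll":0,"jaw":1},{"xyz":[0,0,0],"roll":0,"jaw":1}]' 
python3 go.py
python3 -m pendant '[{"xyz":[0,0,-0.01],"roll":0,"jaw":1},{"xyz":[0,0,-0.03],"roll":0,"jaw":1},{"xyz":[0,0,-0.06],"roll":0,"jaw":1},{"xyz":[0,0,-0.09],"roll":0,"jaw":1},{"xyz":[0,0,-0.12],"roll":-1,"jaw":1},{"xyz":[0,0,-0.14],"roll":-2,"jaw":1},{"xyz":[0,0,-0.15],"roll":-3,"jaw":1},{"xyz":[0,0,-0.15],"roll":-5,"jaw":1}]' 
python3 go.py 616.6,-33.6,160,-82
```

```text
time_s: 53.15
ee_pos: [456.5, -239.6, 11.4]
ee_rot: [-179.9, -0.0, -87.0]
force: [0.6, -0.3, 0.9]
gripper_width: 83.9
time_s: 54.15
ee_pos: [456.1, -239.4, 10.9]
ee_rot: [-180.0, -0.0, -87.0]
force: [0.2, -0.8, 1.1]
gripper_width: 47.3
t 54.15 pos [ 456.1 -239.4   10.9] rot [-180.   -0.  -87.] F [ 0.2 -0.8  1.1] w 47.3
time_s: 55.15
ee_pos: [456.0, -239.3, 161.2]
ee_rot: [-180.0, -0.0, -81.9]
force: [0.5, 0.2, -0.8]
gripper_width: 47.2
t 55.15 pos [ 456.  -239.3  161.2] rot [-180.    -0.   -81.9] F [ 0.5  0.2 -0.8] w 47.2
616.6,-33.6,160,-82 -> [-0.1809 -0.188   0.0012] roll 0.1
```

```bash
python3 -m pendant '[{"xyz":[-0.012,-0.012,0],"roll":0,"jaw":1},{"xyz":[-0.04,-0.042,0],"roll":0,"jaw":1},{"xyz":[-0.075,-0.078,0],"roll":0,"jaw":1},{"xyz":[-0.11,-0.114,0],"roll":0,"jaw":1},{"xyz":[-0.145,-0.151,0],"roll":0,"jaw":1},{"xyz":[-0.17,-0.177,0],"roll":0,"jaw":1},{"xyz":[-0.1809,-0.188,0],"roll":0,"jaw":1},{"xyz":[-0.1809,-0.188,0.015],"roll":0,"jaw":1}]' 
python3 -m pendant '[{"xyz":[0,0,0.025],"roll":0,"jaw":1},{"xyz":[0,0,0.05],"roll":0,"jaw":1},{"xyz":[0,0,0.075],"roll":0,"jaw":1},{"xyz":[0,0,0.095],"roll":0,"jaw":1},{"xyz":[0,0,0.105],"roll":0,"jaw":1},{"xyz":[0,0,0.108],"roll":0,"jaw":1},{"xyz":[0,0,0.108],"roll":0,"jaw":1},{"xyz":[0,0,0.108],"roll":0,"jaw":1}]' 
python3 go.py 616.6,-33.6,20.2,-82
```

```text
time_s: 56.15
ee_pos: [617.6, -33.1, 145.5]
ee_rot: [-179.9, -0.0, -81.9]
force: [-0.2, -0.9, -1.8]
gripper_width: 47.3
time_s: 57.15
ee_pos: [617.5, -34.1, 38.7]
ee_rot: [-179.9, -0.0, -82.0]
force: [-0.4, -0.1, -2.2]
gripper_width: 47.5
t 57.15 pos [617.5 -34.1  38.7] rot [-179.9   -0.   -82. ] F [-0.4 -0.1 -2.2] w 47.5
616.6,-33.6,20.2,-82 -> [-0.0006  0.0008  0.0185] roll 0.0
```

```bash
python3 -m pendant '[{"xyz":[-0.0006,0.0008,0.004],"roll":0,"jaw":1},{"xyz":[-0.0006,0.0008,0.009],"roll":0,"jaw":1},{"xyz":[-0.0006,0.0008,0.014],"roll":0,"jaw":1},{"xyz":[-0.0006,0.0008,0.017],"roll":0,"jaw":1},{"xyz":[-0.0006,0.0008,0.0185],"roll":0,"jaw":1},{"xyz":[-0.0006,0.0008,0.0185],"roll":0,"jaw":1},{"xyz":[-0.0006,0.0008,0.0185],"roll":0,"jaw":1},{"xyz":[-0.0006,0.0008,0.0185],"roll":0,"jaw":1}]' 
python3 -m pendant '[{"xyz":[0,0,0.0005],"roll":0,"jaw":1},{"xyz":[0,0,0.0005],"roll":0,"jaw":0},{"xyz":[0,0,0.0005],"roll":0,"jaw":0},{"xyz":[0,0,0.0005],"roll":0,"jaw":0},{"xyz":[0,0,0.0005],"roll":0,"jaw":0},{"xyz":[0,0,-0.04],"roll":0,"jaw":0},{"xyz":[0,0,-0.09],"roll":0,"jaw":0},{"xyz":[0,0,-0.14],"roll":0,"jaw":0}]'
python3 go.py 379,-235.9,160,-87
```

```text
time_s: 58.15
ee_pos: [616.1, -33.4, 19.9]
ee_rot: [-180.0, -0.0, -82.0]
force: [-1.5, 0.4, 6.0]
gripper_width: 47.3
time_s: 59.15
ee_pos: [615.9, -33.4, 160.6]
ee_rot: [180.0, -0.0, -82.0]
force: [0.6, -0.9, -0.2]
gripper_width: 90.9
t 59.15 pos [615.9 -33.4 160.6] rot [180.  -0. -82.] F [ 0.6 -0.9 -0.2] w 90.9
379,-235.9,160,-87 -> [0.1674 0.2628 0.0007] roll 5.0
```

Blue is down with light contact (6 N). Now yellow.

```bash
python3 -m pendant '[{"xyz":[0.012,0.019,0],"roll":1,"jaw":0},{"xyz":[0.036,0.057,0],"roll":2,"jaw":0},{"xyz":[0.062,0.098,0],"roll":3,"jaw":0},{"xyz":[0.09,0.141,0],"roll":4,"jaw":0},{"xyz":[0.118,0.185,0],"roll":5,"jaw":0},{"xyz":[0.145,0.228,0],"roll":5,"jaw":0},{"xyz":[0.161,0.253,0],"roll":5,"jaw":0},{"xyz":[0.1674,0.2628,0],"roll":5,"jaw":0}]' 
python3 -m pendant '[{"xyz":[0,0,0],"roll":0,"jaw":0},{"xyz":[0,0,0.01],"roll":0,"jaw":0},{"xyz":[0,0,0.03],"roll":0,"jaw":0},{"xyz":[0,0,0.05],"roll":0,"jaw":0},{"xyz":[0,0,0.065],"roll":0,"jaw":0},{"xyz":[0,0,0.065],"roll":0,"jaw":0},{"xyz":[0,0,0.065],"roll":0,"jaw":0},{"xyz":[0,0,0.065],"roll":0,"jaw":0}]' 
python3 chk.py | grep -E "red|blue|yellow|cruc"; python3 go.py 378.8,-235.7,11.5,-87
```

```text
time_s: 60.15
ee_pos: [378.2, -236.6, 159.5]
ee_rot: [-180.0, -0.0, -87.1]
force: [-0.0, 0.6, -1.1]
gripper_width: 91.2
time_s: 61.15
ee_pos: [379.8, -236.0, 94.9]
ee_rot: [-179.9, -0.0, -87.0]
force: [0.7, -0.5, 0.1]
gripper_width: 91.2
top red rack 280 [543.8  19.9  15.7] 112.2
top blue rack 270 [614.9 -33.2  15.6] 112.3
top cruc stand 269 [489.9 279.2  26.8] 107.5
scene red rack 233 [543.1  19.5  16.7] 112.0
scene blue rack 237 [615.2 -33.4  16.5] 111.9
scene yellow tray 114 [ 379.2 -235.6   16.7] 102.7
scene cruc stand 373 [488.6 279.7  26.9] 106.1
t 61.25 pos [ 379.6 -236.    94.8] rot [-179.9   -0.   -87. ] F [-0.1 -0.5 -0.2] w 91.2
378.8,-235.7,11.5,-87 -> [-0.0004  0.0008  0.0833] roll 0.0
```

```bash
python3 -m pendant '[{"xyz":[0,0.0008,0.01],"roll":0,"jaw":0},{"xyz":[0,0.0008,0.03],"roll":0,"jaw":0},{"xyz":[0,0.0008,0.05],"roll":0,"jaw":0},{"xyz":[0,0.0008,0.07],"roll":0,"jaw":0},{"xyz":[0,0.0008,0.08],"roll":0,"jaw":0},{"xyz":[0,0.0008,0.0833],"roll":0,"jaw":0},{"xyz":[0,0.0008,0.0833],"roll":0,"jaw":0},{"xyz":[0,0.0008,0.0833],"roll":0,"jaw":1}]' 20
python3 -m pendant '[{"xyz":[0,0,0],"roll":0,"jaw":1},{"xyz":[0,0,0],"roll":0,"jaw":1},{"xyz":[0,0,0],"roll":0,"jaw":1},{"xyz":[0,0,0],"roll":0,"jaw":1},{"xyz":[0,0,0],"roll":0,"jaw":1},{"xyz":[0,0,0],"roll":0,"jaw":1},{"xyz":[0,0,0],"roll":0,"jaw":1},{"xyz":[0,0,0],"roll":0,"jaw":1}]' 
python3 go.py
python3 -m pendant '[{"xyz":[0,0,-0.01],"roll":0,"jaw":1},{"xyz":[0,0,-0.03],"roll":0,"jaw":1},{"xyz":[0,0,-0.06],"roll":0,"jaw":1},{"xyz":[0,0,-0.09],"roll":0,"jaw":1},{"xyz":[0,0,-0.12],"roll":-1,"jaw":1},{"xyz":[0,0,-0.14],"roll":-2,"jaw":1},{"xyz":[0,0,-0.16],"roll":-3,"jaw":1},{"xyz":[0,0,-0.16],"roll":-5,"jaw":1}]' 
python3 go.py 595.6,94.8,170,-82
```

```text
time_s: 62.25
ee_pos: [378.8, -236.3, 11.6]
ee_rot: [-179.9, -0.1, -87.0]
force: [1.2, -0.3, 0.0]
gripper_width: 83.9
time_s: 63.25
ee_pos: [378.4, -236.1, 11.1]
ee_rot: [-180.0, -0.0, -87.0]
force: [0.1, -1.5, 0.9]
gripper_width: 47.4
t 63.25 pos [ 378.4 -236.1   11.1] rot [-180.   -0.  -87.] F [ 0.1 -1.5  0.9] w 47.4
time_s: 64.25
ee_pos: [379.0, -236.2, 172.5]
ee_rot: [-179.9, -0.1, -81.9]
force: [-0.1, -0.8, -1.8]
gripper_width: 47.8
t 64.25 pos [ 379.  -236.2  172.5] rot [-1.799e+02 -1.000e-01 -8.190e+01] F [-0.1 -0.8 -1.8] w 47.8
595.6,94.8,170,-82 -> [-0.2971 -0.2612  0.0025] roll 0.1
```

```bash
python3 -m pendant '[{"xyz":[-0.014,-0.012,0],"roll":0,"jaw":1},{"xyz":[-0.05,-0.044,0],"roll":0,"jaw":1},{"xyz":[-0.093,-0.082,0],"roll":0,"jaw":1},{"xyz":[-0.137,-0.12,0],"roll":0,"jaw":1},{"xyz":[-0.181,-0.159,0],"roll":0,"jaw":1},{"xyz":[-0.225,-0.198,0],"roll":0,"jaw":1},{"xyz":[-0.265,-0.233,0],"roll":0,"jaw":1},{"xyz":[-0.2971,-0.2612,0],"roll":0,"jaw":1}]' 
python3 -m pendant '[{"xyz":[0,0,0],"roll":0,"jaw":1},{"xyz":[0,0,0.02],"roll":0,"jaw":1},{"xyz":[0,0,0.05],"roll":0,"jaw":1},{"xyz":[0,0,0.08],"roll":0,"jaw":1},{"xyz":[0,0,0.11],"roll":0,"jaw":1},{"xyz":[0,0,0.125],"roll":0,"jaw":1},{"xyz":[0,0,0.13],"roll":0,"jaw":1},{"xyz":[0,0,0.13],"roll":0,"jaw":1}]' 
python3 go.py 595.6,94.8,20.5,-82
```

```text
time_s: 65.25
ee_pos: [595.5, 96.7, 169.4]
ee_rot: [179.8, 0.0, -81.9]
force: [0.1, -1.4, -2.6]
gripper_width: 47.6
time_s: 66.25
ee_pos: [595.8, 94.5, 41.5]
ee_rot: [-180.0, -0.0, -82.0]
force: [-0.3, -0.3, -0.6]
gripper_width: 47.6
t 66.25 pos [595.8  94.5  41.5] rot [-180.   -0.  -82.] F [-0.3 -0.3 -0.6] w 47.6
595.6,94.8,20.5,-82 -> [-0.0003  0.0002  0.021 ] roll 0.0
```

```bash
python3 -m pendant '[{"xyz":[0,0,0.004],"roll":0,"jaw":1},{"xyz":[0,0,0.009],"roll":0,"jaw":1},{"xyz":[0,0,0.014],"roll":0,"jaw":1},{"xyz":[0,0,0.018],"roll":0,"jaw":1},{"xyz":[0,0,0.02],"roll":0,"jaw":1},{"xyz":[0,0,0.0208],"roll":0,"jaw":1},{"xyz":[0,0,0.0208],"roll":0,"jaw":1},{"xyz":[0,0,0.0208],"roll":0,"jaw":1}]' 
python3 -m pendant '[{"xyz":[0,0,0],"roll":0,"jaw":1},{"xyz":[0,0,0],"roll":0,"jaw":0},{"xyz":[0,0,0],"roll":0,"jaw":0},{"xyz":[0,0,0],"roll":0,"jaw":0},{"xyz":[0,0,0],"roll":0,"jaw":0},{"xyz":[0,0,-0.04],"roll":0,"jaw":0},{"xyz":[0,0,-0.09],"roll":0,"jaw":0},{"xyz":[0,0,-0.14],"roll":0,"jaw":0}]'
python3 -m pendant '[{"xyz":[0.03,0.03,0],"roll":0,"jaw":0},{"xyz":[0.07,0.06,0],"roll":0,"jaw":0},{"xyz":[0.11,0.09,0],"roll":0,"jaw":0},{"xyz":[0.15,0.12,0],"roll":0,"jaw":0},{"xyz":[0.19,0.15,0],"roll":0,"jaw":0},{"xyz":[0.23,0.17,0],"roll":0,"jaw":0},{"xyz":[0.26,0.18,0],"roll":0,"jaw":0},{"xyz":[0.28,0.18,0],"roll":0,"jaw":0}]'
python3 chk.py; cp pics/last_scene.png pics/s7.png
```

```text
time_s: 67.25
ee_pos: [595.7, 94.7, 20.4]
ee_rot: [-180.0, -0.0, -82.0]
force: [0.1, -0.3, -1.7]
gripper_width: 47.2
time_s: 68.25
ee_pos: [595.3, 94.7, 161.6]
ee_rot: [180.0, -0.0, -82.0]
force: [1.1, 0.4, 0.4]
gripper_width: 91.2
time_s: 69.25
ee_pos: [456.0, -208.9, 160.5]
ee_rot: [-180.0, -0.0, -82.1]
force: [-0.1, 1.3, -0.9]
gripper_width: 91.1
top red rack 282 [543.7  19.7  15.8] 112.3
top blue rack 275 [615.2 -33.   15.8] 112.5
top yellow rack 277 [594.9  94.5  15.8] 112.6
top cruc stand 265 [489.9 279.5  26.8] 107.4
top stand disc 1164 [490.7 279.6  47.6] 19.4
scene red rack 231 [543.3  19.7  16.8] 111.9
scene blue rack 241 [615.2 -33.1  16.7] 111.9
scene yellow rack 261 [595.5  95.2  15.7] 111.8
scene mouth 93 [490.6 279.7  23.7] 53.2
scene cruc stand 377 [488.9 279.6  26.7] 106.0
scene stand disc 1256 [490.3 279.8  47.4] 18.5
```

View pics/s7.png

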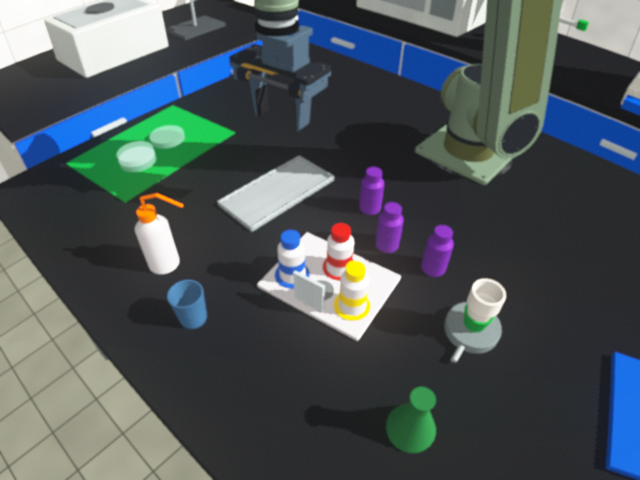

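The picture shows red at (340,255), blue at (290,258) and yellow at (354,290), each upright on its own disc. The crucible sits in the cone at (485,300), and the flask at (412,420) has not moved.

```bash
python3 -c "
from workcell import env
print(env.job_done())"
```

```text
the job is handed in; nothing more can be done
None
```

The job is done and handed in at about 69 s of the 144 s allowed. I moved the three bottles to the side tray, set the crucible in the green cone with about 3 N of contact, and put each bottle back on its own disc.

Last camera checks, in mm (bottle or crucible against its target):

| Object | Measured centre | Target centre | Offset |
|---|---|---|---|
| Red bottle | (543.5, 19.7) | (542.0, 20.3) | about 1.5 |
| Blue bottle | (615.2, -33.1) | (616.6, -33.6) | about 1.5 |
| Yellow bottle | (595.2, 94.9) | (595.6, 95.0) | under 1 |
| Crucible | (489.4, 279.5) | (490, 279.4) | under 1 |

- **Heights:** the bottle tops read 112 (113 expected) and the crucible rim 106 to 107 (108 expected).
- **Upright:** everything looks upright in the final picture. I did not measure tilt angles.
- **Flask:** I never went near it and it looks unmoved in the picture, but I did not re-measure it.

**One disagreement:** the finger tips sit about 37 mm higher than the reported TCP z. I found this in the depth image and confirmed it with a light grip on the red cap (width 34.5 instead of 48). I used that offset for all later heights.

**Small drops:** the yellow bottle was released about 2 mm above the tray and the red bottle about 2 mm above its disc; both settled upright.

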